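Saddle the third sleeve and gauge its crown

TASK

Two steel sleeves lie side by side in the aluminium cradle: lay the loose third sleeve, parallel to them, into the gap on top of them and let go of it. Then lift the dial gauge off its fork and, holding it upright, set its sprung plunger straight down on the crown of that top sleeve, where the bright ground band at half its length runs over the top, pressing lightly until the plunger is about half-way in. Finish like that, still holding the gauge on the sleeve, with the stack undisturbed and the other things on the bench left alone.

Things in the scene. Friction and masses are not known exactly. Their poses are not given: they have to be found in the camera images.
- sleeve_top_mid (a point): centre (on the axis, at half length) of the loose third sleeve: black turned steel sleeve, a 35 mm diameter, 64 mm long cylinder with a narrow bright ground band (4 mm wide) round it at half length, 0.32 kg. At the start it lies by itself on the bench; the point's z axis runs along the sleeve's axis (level), the band goes round it at this point.
- sleeve_top: the same loose sleeve; origin in the middle of one end face, 32 mm from its centre, z axis along the sleeve's axis through its centre to the other end.
- cradle: fixed aluminium cradle, 96 mm (x) x 84 mm (y): a floor 10 mm above the bench between two low walls (8 mm thick, tops 24 mm above the bench, faces 71.5 mm apart, running along its y axis), with low lips 16 mm above the bench at both ends. Origin in the middle of its underside, z up. Two sleeves lie in it along its y axis.
- saddle (a point): point in the cradle, 57.4 mm above the bench, where the centre of the third sleeve comes to lie when it rests in the gap between the two lower ones; axes as the cradle's. The crown of the third sleeve is then 17.5 mm higher. 12 mm lower than this point are the crowns of the two lower sleeves, 18 mm to each side (along the cradle's x axis), so fingers beside the sleeve may reach at most about 10 mm below its centre.
- sleeve_low_a_mid (a point): centre of the lower sleeve on the cradle's -x side: black turned steel sleeve, a 35 mm diameter, 64 mm long cylinder with a narrow bright ground band (4 mm wide) round it at half length, loose, lying in the cradle along its y axis.
- sleeve_low_b_mid (a point): centre of the lower sleeve on the cradle's +x side, equal to the other.
- gauge_fork: fixed gauge fork: base 84 x 84 mm, two upright cheeks (36 mm along x, 8 mm thick, centred 20 mm to either side along y) 90 mm high, each with 4 mm lips, tops 98 mm above the bench, at x = -16 and +16 mm. Origin in the middle of its underside, z up. The gauge stands in it and is lifted straight up, 60 mm or more, to clear it.
- gauge: digital dial gauge standing upright in the fork, 0.2 kg: round flat body with a stem below and a cap above. Origin at the lower end of its black stem, z up along the stem and plunger, y across the face, x through the thickness of the body (the face looks to -x). The body is 18 mm thick between its flat faces.
- gauge_grip (a point): centre of the gauge's body, 85 mm above gauge's origin, axes as the gauge's; grip it here from above, across the 18 mm thickness (along x). The solid part to grip reaches 22 mm to each side in y, 26 mm below and 20 mm above this point; the cap's top is 59 mm above it. The fork's lips end 18 mm below this point.
- plunger_tip (a point): ball end (6 mm) of the gauge's sprung plunger, 104 mm straight below gauge_grip in z (and 2 mm towards -x of it in the gauge's frame) when the plunger is out; moves up with the plunger.
- plunger (a joint): how far the plunger is pushed in, m: 0 out, 0.012 at its stop; about half-way is 0.006. Its spring pushes with 0.8 N at the start and 0.2 N more per mm.
- marker: black felt marker lying on the bench, 131 x 16 x 16 mm, to be left alone; origin in the middle of its underside, long along x.
- brush: parts brush lying on the bench, 193 x 29 x 14 mm, to be left alone; origin in the middle of its underside, long along x.
- vial: sample bottle with screw cap, 32 mm diameter, 60 mm high, to be left alone; origin in the middle of its underside.
- connector: black cable connector lying on its side, 62 x 21 x 22 mm, to be left alone; origin in the middle of its underside.
- ring: ground spacer ring lying flat, 28 mm diameter, 10 mm high, to be left alone; origin in the middle of its underside.
Mind the look-alikes: they are no part of the job. Leave any purple look-alike of the sleeve_top alone.

How it is judged:
By the outcome, as a careful person would: the job done as asked, in the order asked, and still so for the second after the job is handed in, while the arm keeps its last pose, push and grip.
It also fails if it takes over 58 s, if anything falls off the work surface, if the arm or the gripper's body presses on something with over 40 N, if the wrist force passes 120 N, or if a joint passes its speed limit or range.

ROBOT

A 6-joint arm with a two-finger parallel gripper is mounted at the origin on a cart in front of the work surface, level with it; the furniture and walls round the work are solid. World frame = base frame: x ahead of the robot, y to its left, z up, the work surface at z = 0. Lengths are in m, angles in rad, forces in N, time in s.
With the tool pointing down it reaches from about 0.225 to 0.875 m from the base axis. Payload 3.4 kg.
Tool frame: the origin (TCP) lies midway between the tips of the shut fingers; the grasp point (between the pads) lies 19 mm behind it (manip.pinch_z is the distance from the TCP to the grasp point, in m); x points along the fingers, z is the direction in which the jaws open and shut, and the axes are right-handed (so a half turn about x gives the same grasp; the last joint's range is limited). The gripper opens to 85 mm and grips with 20 to 120 N. Pads are 22 mm wide; open, the fingers measure 114 mm over their backs; the gripper's body (76 mm by 85 mm) begins 54 mm behind the grasp point. The pads swing forward as they close: fully open they stand 13 mm farther back than shut.
Start: joints at [-1.292, 0.276, 1.505, -0, 1.361, -0.121], TCP at [0.224, -0.53, 0.231] pointing down, gripper open.
Joint ranges: [-2.89, 2.89], [-0.75, 2.08], [0.22, 2.7], [-1.18, 4.32], [0.11, 2.71], [-2.7, 2.7]. Speed limits (rad/s): [2.57, 2.57, 3.14, 3.14, 3.14, 3.14].

INTERFACE

Orientations are given as a unit quaternion [w, x, y, z].
In Python, from cell import manip gives the robot as it stands. The module is installed in compiled form; this text tells all that it offers.
- The arm moves only by the tool servo_tool, never from a script. Its argument "increments" is a list that holds one entry, the list of rows, each a list of 5 numbers: the shift along the tool's x, y, z in cm, then the turn about the tool's x in degrees, then the finger opening in cm, from 0 to 8.54. In form: [[[x, y, z, twist, gripper], ...]]. A call has 1 to 12 rows; each row shifts and turns the commanded pose from where the row before left it, along the tool's axes as they then stand; what a row does not reach is not made up. A row lasts 1/10 s, in which the tool goes at most 50 mm and 8.59 degrees, less where a joint would pass 70% of its speed; a pose out of reach is approached as far as the arm can. A call is refused whole if a number of a shift passes 5 or a number of a turn 8.59, either way. A call with a gripper value outside its range is refused whole. The fingers move at their own pace and stop on an object; "squeeze" is the grip in N (left out, the last holds). Time passes only in rows, so rows that do not move let the fingers close. It gives the time, the measured TCP pose, the force and the opening at its end, in the units of the state.
- manip.get_obs(): the state, without advancing time (a new reading comes with each control period).
- manip.read_camera(name): name is "scene" or "top" or "wrist"; returns the picture (480x640x3 uint8, red, green, blue); there is no depth.
- manip.get_calibration(name): a dict with "fx", "fy", "cx", "cy" (pixels), "dist" ([k1, k2, p1, p2, k3] as OpenCV has them; the pictures are not rectified), "world_to_cam" (4x4, takes a point from world to camera coordinates); the wrist camera has in their place "tool_from_camera" (4x4, takes a point from camera to tool coordinates, whose origin is the TCP and whose axes are the tool frame's). Camera axes: x right, y down, z forward; pixel columns grow to the right and rows downward; lengths in m; the calibration is good to about 2 mm. A picture is of the moment at which its call begins: read the wrist's pose just before it. get_calibration takes no time and is no camera call.
- manip.sign_off(): hands the job in, once; it reports no verdict.
The state is a dict: "clock": time; "joint_positions": joint angles; "dq": joint speeds; "joint_torque": joint torques, N m; "position": TCP position; "ee_rot": TCP orientation; "ft_force": force on the tool from outside, world axes, zero at the start; "torque": the same for the moment, N m; "opening": finger opening in m.
Only numpy, scipy, OpenCV 4.12 (cv2) and the standard library are available. Lean on these libraries where they do the work, as an engineer would, in place of code of your own. Each camera call takes 0.05 s, during which the arm holds its last target.

## Working session

There is one attempt and no reset: what is moved stays moved. The work goes in short steps, Python scripts to look and compute and a tool call to move; the robot and the scene stay as the last step left them, time stands still between calls to the robot, and variables do not carry over. Pictures are saved under pics/ and viewed, and the job is handed in when it is done.

Besides the shell and the picture viewer there is one more tool, called after "Call:" as name(argument=value, ...), one argument or row to a line, values as JSON. servo_tool: Moves the arm, as the interface text tells. Its arguments: {"type":"object","properties":{"increments":{"type":"array"},"squeeze":{"type":"number"}},"required":["increments"]}

```bash
mkdir -p pics
cat > h.py <<'E'
import numpy as np, cv2
from cell import manip
def cap(n,tag):
    im=manip.read_camera(n); cv2.imwrite(f'pics/{tag}.png',cv2.cvtColor(im,cv2.COLOR_RGB2BGR)); return im
def K(n):
    c=manip.get_calibration(n); return c,np.array([[c['fx'],0,c['cx']],[0,c['fy'],c['cy']],[0,0,1]]),np.array(c['dist'])
def q2R(q):
    from scipy.spatial.transform import Rotation as R
    return R.from_quat([q[1],q[2],q[3],q[0]]).as_matrix()
def wc(n,obs=None):
    c=manip.get_calibration(n)
    if n!='wrist': return np.array(c['world_to_cam'])
    obs=obs or manip.get_obs(); T=np.eye(4);T[:3,:3]=q2R(obs['ee_rot']);T[:3,3]=obs['position']
    return np.linalg.inv(T@np.array(c['tool_from_camera']))
def ray(n,px,W=None):
    c,k,d=K(n); W=wc(n) if W is None else W
    u=cv2.undistortPoints(np.array(px,float).reshape(-1,1,2),k,d).reshape(-1,2)
    v=np.c_[u,np.ones(len(u))]@W[:3,:3]; o=-W[:3,:3].T@W[:3,3]
    return o,v/np.linalg.norm(v,axis=1)[:,None]
def onz(n,px,z,W=None):
    o,v=ray(n,px,W); return o+v*((z-o[2])/v[:,2])[:,None]
def proj(n,P,W=None):
    c,k,d=K(n); W=wc(n) if W is None else W
    return cv2.projectPoints(np.array(P,float).reshape(-1,3),cv2.Rodrigues(W[:3,:3])[0],W[:3,3],k,d)[0].reshape(-1,2)
def tri(o1,v1,o2,v2):
    A=np.c_[v1,-v2]; s=np.linalg.lstsq(A,o2-o1,rcond=None)[0]; a=o1+s[0]*v1;b=o2+s[1]*v2
    return (a+b)/2,np.linalg.norm(a-b)
E
python3 - <<'E'
from h import *
o=manip.get_obs(); print({k:np.round(v,4) for k,v in o.items()}, manip.pinch_z); print(q2R(o['ee_rot']).round(3))
for n in ['scene','top','wrist']: cap(n,n+'0')
for n in ['scene','top']: 
  W=wc(n); print(n,-W[:3,:3].T@W[:3,3],W[:3,:3].round(3))
print(manip.get_calibration('wrist'))
E
```

```text
{'clock': np.float64(0.0), 'joint_positions': array([-1.292 ,  0.2766,  1.5062,  0.    ,  1.3607, -0.121 ]), 'dq': array([ 0.0003,  0.0004, -0.0005,  0.0006,  0.0015,  0.0014]), 'joint_torque': array([-7.00000e-04, -4.16779e+01, -2.45806e+01, -3.00000e-04,
        1.08000e-02, -0.00000e+00]), 'position': array([ 0.2236, -0.5291,  0.2304]), 'ee_rot': array([ 0.5888,  0.3912,  0.5898, -0.3903]), 'ft_force': array([-0.6942,  1.1147,  0.5848]), 'torque': array([-0.0421,  0.0153, -0.0004]), 'opening': np.float64(0.0852)} 0.0187
[[-0.     0.921  0.389]
 [ 0.002  0.389 -0.921]
 [-1.     0.    -0.002]]
scene [0.07285627 0.40918521 0.9153143 ] [[-0.726 -0.688  0.004]
 [-0.533  0.559 -0.635]
 [ 0.435 -0.463 -0.772]]
top [ 0.28423947 -0.08464297  1.21416753] [[ 0.032 -0.999  0.001]
 [-0.971 -0.032 -0.239]
 [ 0.239  0.007 -0.971]]
{'fx': 368.20791384191426, 'fy': 368.20791384191426, 'cx': 320.4180296825822, 'cy': 237.96967590769904, 'dist': array([-0.01956224,  0.        ,  0.        ,  0.        ,  0.        ]), 'tool_from_camera': array([[ 1.34741534e-03, -2.92812329e-01,  9.56168983e-01,
        -1.42826707e-01],
       [ 7.25829450e-04, -9.56169313e-01, -2.92813453e-01,
         7.43889409e-02],
       [ 9.99998829e-01,  1.08855694e-03, -1.07582538e-03,
         1.20862398e-03],
       [ 0.00000000e+00,  0.00000000e+00,  0.00000000e+00,
         1.00000000e+00]])}
```

View pics/scene0.png

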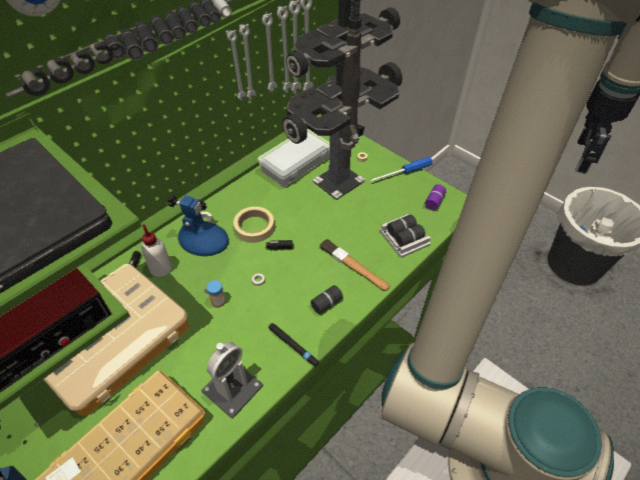

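View pics/top0.png

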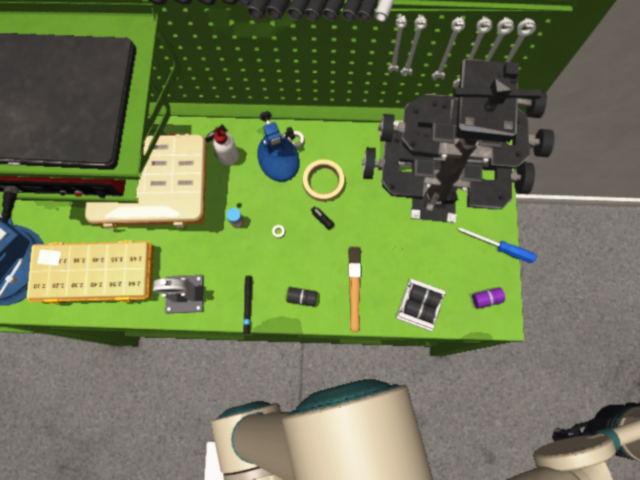

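View pics/wrist0.png

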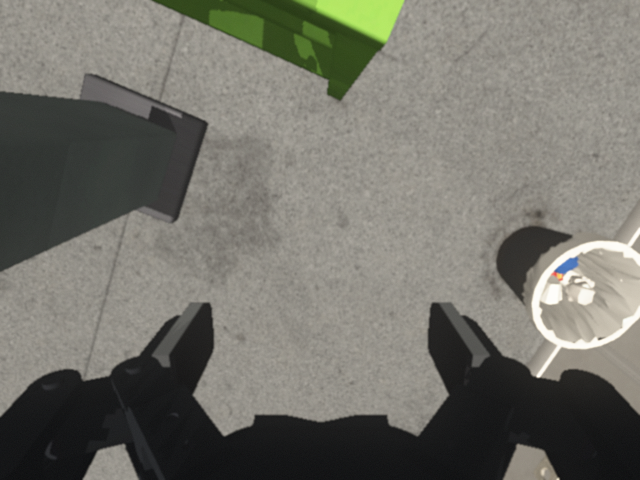

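The black sleeve with the bright band lies at top (303,297) and scene (327,299). The purple look-alike is at top (488,297), and the two sleeves in the cradle are at top (421,304). The gauge in its fork is at top (183,294). The lone black sleeve fits the description, so I'll confirm it in crops.

Run:
```python
import cv2,numpy as np
t=cv2.imread('pics/top0.png');s=cv2.imread('pics/scene0.png')
r=lambda i,x,y,w,h,f:cv2.resize(i[y:y+h,x:x+w],(int(w*f),int(h*f)),interpolation=cv2.INTER_CUBIC)
a=r(t,270,270,65,50,6);b=r(t,390,270,65,70,6)[:420];c=r(t,145,260,75,60,5.2);d=r(s,190,330,80,90,4.6)
W=np.zeros((600,800,3),np.uint8)
for im,x,y in[(a,0,0),(b[:,:390],400,0)]:W[y:y+im.shape[0],x:x+im.shape[1]]=im
cv2.imwrite('pics/crop1.png',W)
W=np.zeros((420,790,3),np.uint8)
for im,x,y in[(c,0,0),(d,400,0)]:W[y:y+im.shape[0],x:x+im.shape[1]]=im
cv2.imwrite('pics/crop2.png',W)
```

```text
(no output)
```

View pics/crop1.png

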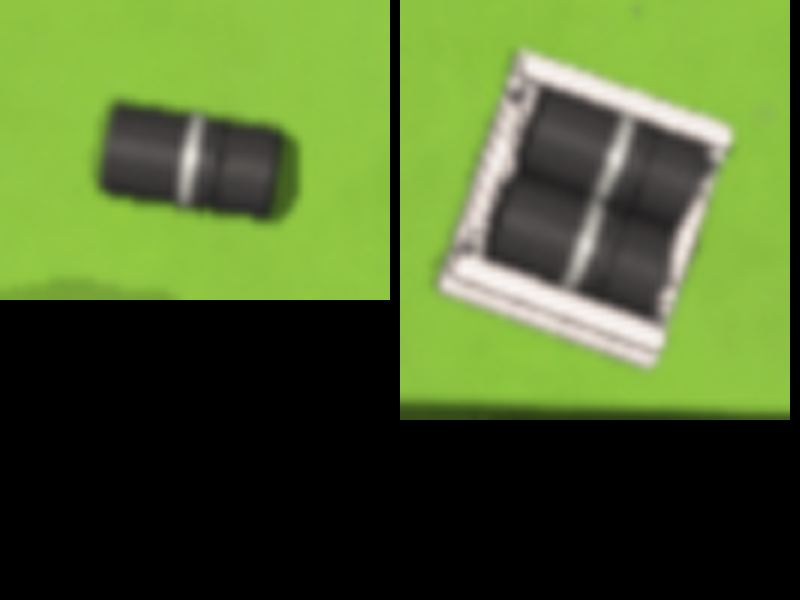

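View pics/crop2.png

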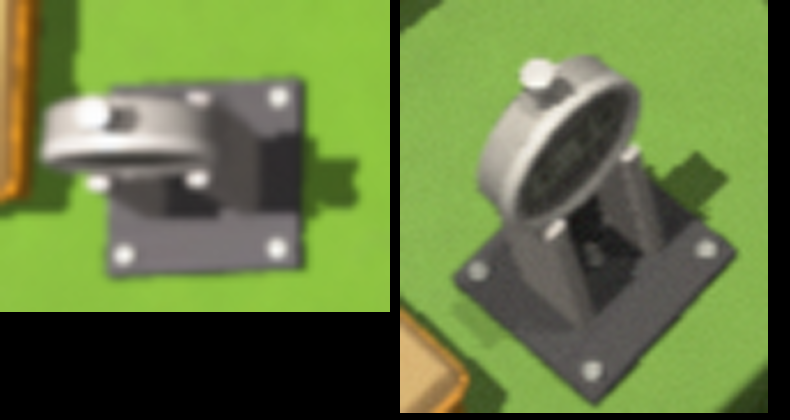

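Run:
```python
from h import *
W=wc('top')
f=lambda p,o,s,z: onz('top',(np.array(p,float)+.5)/s+np.array(o)-.5,z,W)
b=f([(192,160),(110,103),(277,125),(100,190),(270,215),(195,120),(184,203)],(270,270),6,.0175)
print('sleeve',b.round(4), onz('top',(np.array([[192,160]])+.5)/6+270-.5,.033,W)); 
for z in(.02,): 
  c=f(np.array([(520,50),(732,130),(440,285)])-[400,0],(390,270),6,.024);print('cradle',c.round(4))
  for p in (np.array([(620,157),(583,245),(602,200)])-[400,0]).tolist(): print(p,f([p],(390,270),6,.044).round(4))
g=f([(109,83),(302,80),(110,277),(302,268)],(145,260),5.2,.006);print('fork',g.round(4),g.mean(0))
g=f([(93,112)],(145,260),5.2,.20);print('cap',g)
# scene: cap and
o,v=ray('scene',[np.array([538,74])/4.6-[400/4.6,0]+[190,330]]);o2,v2=ray('top',[np.array([93,112])/5.2+[145,260]]);print(tri(o,v[0],o2,v2[0]))
o,v=ray('scene',[(327,296)]);print(proj('scene',b[:1]),proj('scene',c[:1]))
```

```text
sleeve [[ 4.637e-01 -3.140e-02  1.750e-02]
 [ 4.841e-01 -1.000e-04  1.750e-02]
 [ 4.778e-01 -6.240e-02  1.750e-02]
 [ 4.515e-01  2.100e-03  1.750e-02]
 [ 4.443e-01 -6.100e-02  1.750e-02]
 [ 4.787e-01 -3.190e-02  1.750e-02]
 [ 4.477e-01 -2.910e-02  1.750e-02]] [[ 0.46141923 -0.03211503  0.033     ]]
cradle [[ 0.5116 -0.2704  0.024 ]
 [ 0.4841 -0.3488  0.024 ]
 [ 0.4235 -0.2408  0.024 ]]
[220, 157] [[ 0.4696 -0.3034  0.044 ]]
[183, 245] [[ 0.4372 -0.2897  0.044 ]]
[202, 200] [[ 0.4537 -0.2967  0.044 ]]
fork [[0.5023 0.2794 0.006 ]
 [0.5065 0.1951 0.006 ]
 [0.418  0.2705 0.006 ]
 [0.4247 0.1882 0.006 ]] [0.46287382 0.2333233  0.006     ]
cap [[0.45639137 0.2257494  0.2       ]]
(array([0.46002981, 0.23277561, 0.17429963]), np.float64(0.00010388689834271033))
[[326.27656714 299.57627336]] [[379.79925974 225.50294317]]
```

Call:
servo_tool(
  increments=[
    [[0,0,0,-8.5,8.5],[0,0,0,-8.5,8.5],[0,0,0,-8.5,8.5],[0,0,0,-8.5,8.5],[0,0,0,-8.5,8.5],[0,0,0,-8.5,8.5],[0,0,0,-8.5,8.5],[0,0,0,-1.5,8.5],[0,4,1.4,0,8.5],[0,4,1.4,0,8.5],[0,4,1.4,0,8.5],[0,4,1.4,0,8.5]],
  ],
)

```text
clock: 1.35
position: [0.2968, -0.375, 0.2311]
ee_rot: [0.706, 0.039, 0.706, -0.039]
ft_force: [0.1, 0.4, -0.4]
opening: 0.0852
```

Call:
servo_tool(
  increments=[
    [[0,4,1.4,0,8.5],[0,4,1.4,0,8.5],[0,4,1.4,0,8.5],[0,4,1.4,0,8.5],[0,4,1.4,0,8.5],[0,4,1.4,0,8.5],[0,4,1.4,0,8.5],[1,4,1.4,0,8.5],[2,4,1.4,0,8.5],[3,0,0.2,0,8.5],[0,0,0,0,8.5]],
  ],
)

```text
clock: 2.45
position: [0.4594, -0.0303, 0.1681]
ee_rot: [0.703, 0.038, 0.709, -0.037]
ft_force: [-0.0, -0.3, -0.7]
opening: 0.0852
```

Run:
```python
from h import *
o=manip.get_obs(); print(o['clock'],o['position'],o['joint_positions'].round(3)); print(q2R(o['ee_rot']).round(3))
cap('wrist','w1')
print(proj('wrist',[[.462,-.0315,.0175],[.4648,-.0001,.0175]],wc('wrist',o)))
```

```text
2.45 [ 0.45939136 -0.03034975  0.16810015] [-0.217  0.156  1.833 -0.     1.161 -0.112]
[[-0.008  0.105  0.994]
 [ 0.001  0.994 -0.105]
 [-1.     0.001 -0.008]]
[[324.9864937  220.47864613]
 [324.50602165 182.08162268]]
```

View pics/w1.png

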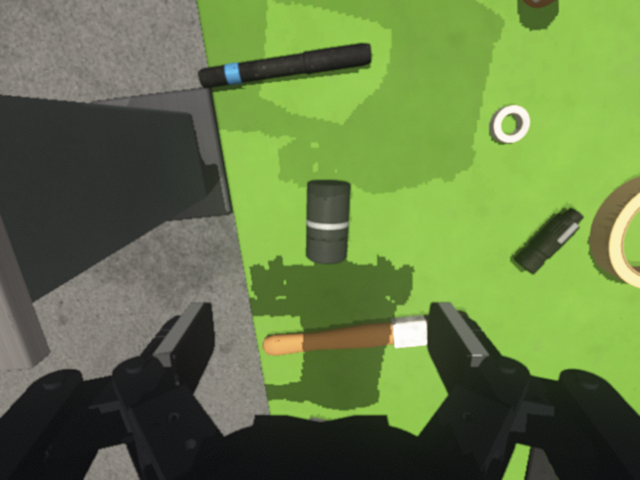

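Run:
```python
from h import *
im=cv2.imread('pics/w1.png'); hsv=cv2.cvtColor(im,cv2.COLOR_BGR2HSV)
sub=(slice(170,275),slice(290,365)); m=((hsv[...,1]<110))[sub].astype(np.uint8)
n,l,st,c=cv2.connectedComponentsWithStats(m); i=1+st[1:,4].argmax(); print(st[i])
for r in (195,205,215,226,235,245,255):
  x=np.where(l[r-170]==i)[0]+290; print(r,x.min(),x.max(),(x.min()+x.max())/2)
ys=[np.where(hsv[170:275,x,2]>110)[0].mean()+170 for x in(320,)] 
g=im[215:240,322:336].mean((1,2)); print(g.round(0))
o=manip.get_obs();W=wc('wrist',o)
print(onz('wrist',[(328,226.),(307,226.),(349.5,226.)],.035,W),onz('wrist',[(328,200),(327.5,250)],.0175,W))
print(onz('wrist',[(328,226.),(307,226.),(349.5,226.)],.0175,W))
c=-W[:3,:3].T@W[:3,3];print(c)
```

```text
[  16   11   44   83 3295]
195 308 348 328.0
205 307 348 327.5
215 307 347 327.0
226 307 348 327.5
235 307 346 326.5
245 307 346 326.5
255 307 345 326.0
[ 83.  83.  82.  83.  83.  82.  80.  82. 120. 181. 217. 224. 222. 210.
 168. 109.  81.  81.  83.  82.  82.  82.  81.  76.  72.]
[[ 0.46573071 -0.03344008  0.035     ]
 [ 0.4494196  -0.03173206  0.035     ]
 [ 0.48242158 -0.03518657  0.035     ]] [[ 0.46768785 -0.01639182  0.0175    ]
 [ 0.4629893  -0.05904633  0.0175    ]]
[[ 0.46550643 -0.03816103  0.0175    ]
 [ 0.44816759 -0.0363454   0.0175    ]
 [ 0.48324895 -0.04001757  0.0175    ]]
[0.46929028 0.04148634 0.31274324]
```

The wrist view shows the sleeve upright in the picture with its band at (328,226). That puts it at about (0.465,-0.033), already aligned with the jaws. I'll descend and grip.

Call:
servo_tool(
  increments=[
    [[3,-0.2,0.7,0,8.5],[4,0,0,0,8.5],[4,0,0,0,8.5],[3,0,0,0,8.5],[1.5,0,0,0,8.5],[0.4,0,0,0,8.5],[0,0,0,0,8.5]],
  ],
  squeeze=40,
)

```text
clock: 3.2
position: [0.4695, -0.0359, 0.013]
ee_rot: [0.706, 0.038, 0.706, -0.038]
ft_force: [-0.5, 0.3, 0.7]
opening: 0.085
```

Run:
```python
from h import *
o=manip.get_obs(); print(o['clock'],o['position'],o['ft_force']); 
cap('wrist','w2')
print(proj('wrist',[[.465,-.033,.035]],wc('wrist',o)))
```

```text
3.2 [ 0.46948035 -0.03593271  0.01302343] [-0.51454439  0.30189527  0.69510358]
[[306.79036333 326.24550511]]
```

View pics/w2.png

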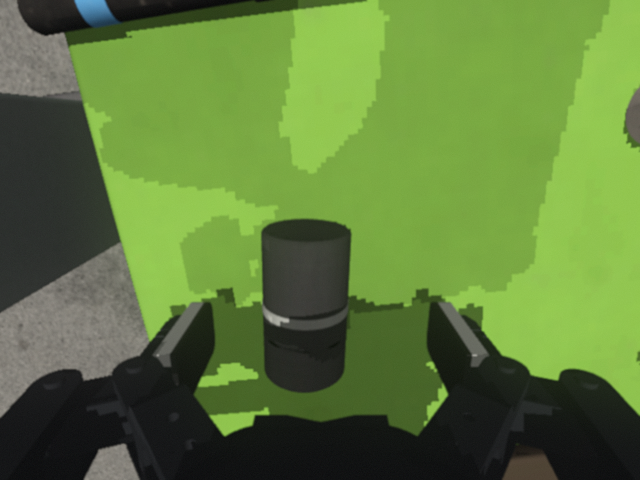

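Call:
servo_tool(
  increments=[
    [[0,0.3,-0.5,0,8.5],[0.45,0,0,0,8.5],[0,0,0,0,8.5]],
  ],
)

```text
clock: 3.55
position: [0.4639, -0.0312, 0.0081]
ee_rot: [0.706, 0.037, 0.706, -0.038]
ft_force: [0.7, 0.7, 0.1]
opening: 0.085
```

Call:
servo_tool(
  increments=[
    [[0,-0.1,0.1,0,6],[0,0,0,0,4],[0,0,0,0,3],[0,0,0,0,3],[0,0,0,0,3],[0,0,0,0,3],[0,0,0,0,3],[0,0,0,0,3]],
  ],
  squeeze=40,
)

```text
clock: 4.35
position: [0.4648, -0.0325, 0.0079]
ee_rot: [0.706, 0.038, 0.706, -0.038]
ft_force: [-1.8, 0.4, 5.3]
opening: 0.0337
```

Run:
```python
from h import *
o=manip.get_obs(); print(o['clock'],o['position'],o['ft_force'],o['opening']); print(q2R(o['ee_rot']).round(3))
cap('wrist','w3')
```

```text
4.35 [ 0.46480226 -0.03246995  0.00794494] [-1.83004921  0.43585789  5.32640242] 0.03369935796873394
[[-0.     0.106  0.994]
 [-0.     0.994 -0.106]
 [-1.    -0.    -0.   ]]
```

View pics/w3.png

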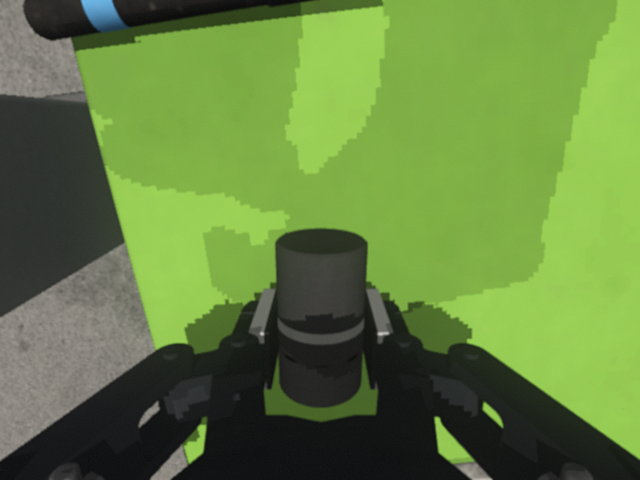

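Gripped: the sleeve is between the pads with its band at about (320,335). I'll lift it and look.

Call:
servo_tool(
  increments=[
    [[-1,0,0,0,3],[-4,0,0,0,3],[-5,0,0,0,3],[-4,0,0,0,3],[-1,0,0,0,3],[0,0,0,0,3]],
  ],
)

```text
clock: 5.0
position: [0.4658, -0.0326, 0.1591]
ee_rot: [0.707, 0.037, 0.705, -0.038]
ft_force: [-0.3, -0.3, -2.3]
opening: 0.0332
```

Run:
```python
from h import *
o=manip.get_obs(); print(o['clock'],o['position'],o['ft_force'],o['torque'],o['opening'])
R=q2R(o['ee_rot']);print(R.round(3))
im=cap('wrist','w4');W=wc('wrist',o)
p=o['position']
for h in(.006,.0085,.011): # height of sleeve centre above tcp
  P=[p-R[:,0]*(h+.0175)+R[:,1]*d for d in(-.002,0,.002)]; print(h,proj('wrist',P,W).round(1).tolist())
for x in range(300,341,8): print(x,im[315:355,x,1].tolist())
```

```text
5.0 [ 0.46582399 -0.03261831  0.15910646] [-0.3473216  -0.2847775  -2.25581683] [-0.02763939 -0.03438404  0.00677626] 0.033188301240211625
[[ 0.004  0.106  0.994]
 [-0.001  0.994 -0.106]
 [-1.    -0.     0.004]]
0.006 [[319.6, 339.0], [319.6, 334.2], [319.6, 329.4]]
0.0085 [[319.6, 342.8], [319.6, 337.9], [319.6, 333.1]]
0.011 [[319.6, 346.7], [319.6, 341.8], [319.6, 336.9]]
300 [68, 68, 66, 56, 45, 37, 36, 37, 34, 36, 36, 36, 34, 37, 34, 42, 59, 78, 85, 88, 90, 91, 89, 90, 89, 84, 72, 50, 35, 34, 32, 33, 33, 35, 34, 35, 34, 32, 33, 36]
308 [68, 68, 72, 65, 53, 41, 36, 35, 36, 37, 37, 35, 36, 36, 34, 34, 33, 46, 67, 84, 87, 89, 89, 87, 89, 90, 88, 82, 63, 42, 35, 33, 33, 34, 32, 34, 35, 32, 34, 37]
316 [70, 70, 66, 54, 39, 36, 36, 36, 35, 38, 36, 37, 37, 36, 36, 33, 32, 35, 44, 69, 83, 87, 87, 88, 87, 85, 86, 89, 80, 61, 40, 34, 35, 35, 37, 31, 33, 37, 32, 34]
324 [68, 66, 57, 43, 36, 35, 34, 34, 33, 37, 34, 34, 36, 34, 36, 36, 35, 34, 41, 67, 81, 87, 87, 86, 85, 87, 87, 85, 81, 62, 43, 32, 35, 32, 32, 34, 37, 35, 33, 34]
332 [66, 53, 41, 36, 36, 35, 36, 34, 34, 36, 35, 33, 33, 35, 34, 34, 31, 38, 56, 77, 87, 89, 89, 88, 86, 88, 88, 85, 70, 48, 36, 32, 35, 34, 36, 35, 32, 37, 35, 33]
340 [52, 40, 38, 35, 35, 36, 34, 37, 35, 36, 36, 32, 37, 36, 35, 36, 45, 66, 83, 89, 90, 87, 88, 87, 88, 91, 84, 64, 41, 33, 32, 36, 34, 33, 35, 33, 32, 35, 33, 34]
```

View pics/w4.png

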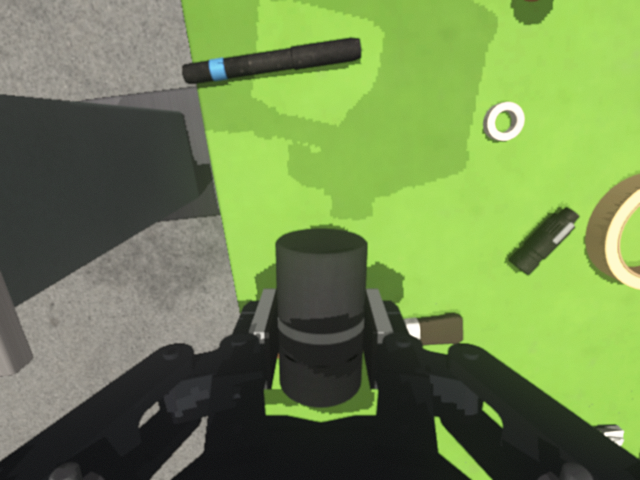

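Held level and square; the band crown at (320,339) puts its centre on the tool axis. Next I'll go to a viewing place beside the cradle, turning to its direction.

Call:
servo_tool(
  increments=[
    [[0,0,0,4.5,3],[0,0,0,4.5,3],[0,0,0,4,3],[0,-2,0.5,0,3],[0,-4,1,0,3],[0,-4,1,0,3],[0,-4,1,0,3],[0,-4,1,0,3],[0,-4,1,0,3],[0,-4,1,0,3],[0,-3.5,0.7,0,3],[0,-2,0.3,0,3]],
  ],
)

```text
clock: 6.25
position: [0.4311, -0.3566, 0.1542]
ee_rot: [0.696, 0.119, 0.699, -0.117]
ft_force: [-0.2, 0.7, -2.5]
opening: 0.0336
```

Call:
servo_tool(
  increments=[
    [[0,0,0,0,3],[0,0,0,0,3]],
  ],
)

```text
clock: 6.45
position: [0.4314, -0.3534, 0.1548]
ee_rot: [0.696, 0.119, 0.699, -0.116]
ft_force: [-0.1, 0.9, -2.5]
opening: 0.0334
```

Run:
```python
from h import *
o=manip.get_obs(); print(o['clock'],o['position'],o['opening'])
R=q2R(o['ee_rot']);print(R.round(4).tolist())
im=cap('wrist','w5');W=wc('wrist',o)
print(proj('wrist',[[.4696,-.3034,.045],[.4372,-.2897,.045]],W))
```

```text
6.45 [ 0.43140714 -0.35340043  0.15483877] 0.03339368542404919
[[-0.0039, 0.3284, 0.9445], [0.0051, 0.9445, -0.3283], [-1.0, 0.0035, -0.0054]]
[[350.15368306 147.9977113 ]
 [297.62262271 144.39813942]]
```

View pics/w5.png

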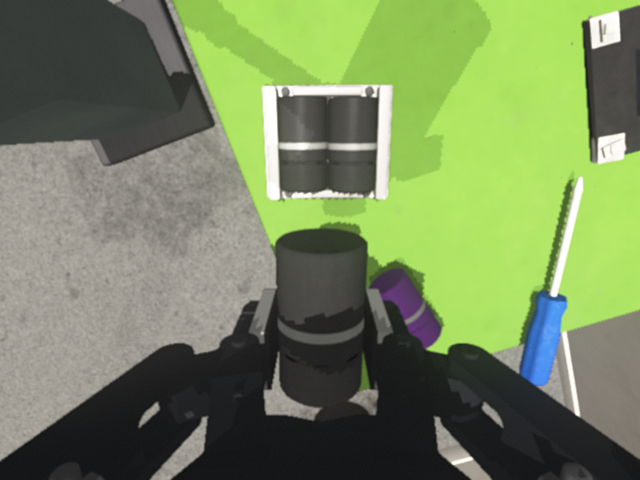

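The wrist view shows the cradle walls vertical in the picture, lower bands at about (303,147) and (353,148), and the cleft at about x=328. The purple look-alike is off to the lower right.

Run:
```python
from h import *
im=cv2.imread('pics/w5.png');g=cv2.cvtColor(im,cv2.COLOR_BGR2GRAY).astype(int)
c=im[75:210,250:405];cv2.imwrite('pics/c5.png',cv2.resize(c,None,fx=4.4,fy=4.4,interpolation=cv2.INTER_CUBIC))
for x in (290,296,303,310,343,350,356,364): print(x,130, g[138:158,x].tolist())
for y in(110,125,170): print(y,g[y,258:400].tolist())
```

```text
290 130 [100, 99, 96, 108, 154, 213, 237, 239, 239, 239, 232, 187, 126, 97, 99, 99, 100, 99, 101, 101]
296 130 [110, 109, 105, 111, 153, 219, 244, 246, 246, 246, 240, 201, 137, 106, 107, 107, 108, 103, 96, 95]
303 130 [110, 111, 108, 124, 180, 241, 253, 252, 252, 253, 250, 220, 139, 95, 93, 95, 96, 97, 95, 92]
310 130 [93, 92, 86, 92, 135, 186, 213, 214, 214, 213, 196, 155, 103, 80, 80, 80, 82, 83, 83, 83]
343 130 [81, 79, 78, 78, 95, 147, 194, 214, 217, 218, 211, 182, 127, 86, 80, 80, 83, 82, 83, 83]
350 130 [96, 95, 93, 92, 111, 166, 216, 233, 233, 233, 232, 210, 158, 110, 91, 91, 92, 94, 95, 92]
356 130 [86, 86, 85, 83, 102, 160, 209, 229, 231, 230, 228, 204, 153, 100, 84, 86, 89, 88, 86, 87]
364 130 [76, 77, 76, 74, 100, 156, 199, 210, 211, 210, 205, 176, 122, 82, 76, 76, 80, 77, 77, 78]
110 [200, 200, 199, 199, 214, 240, 250, 250, 253, 255, 255, 255, 255, 255, 255, 255, 255, 255, 206, 108, 72, 76, 84, 86, 87, 91, 91, 93, 92, 93, 95, 95, 92, 87, 87, 86, 87, 92, 95, 97, 100, 103, 106, 105, 101, 98, 97, 92, 86, 83, 81, 81, 81, 79, 80, 76, 77, 76, 74, 71, 72, 70, 67, 66, 62, 62, 60,
[... 870 characters left out ...]
, 247, 246, 244, 241, 230, 216, 198, 170, 166, 170, 169, 170, 170, 171, 171, 170]
170 [199, 200, 200, 200, 200, 199, 202, 218, 242, 246, 239, 237, 243, 246, 247, 247, 247, 247, 246, 240, 198, 121, 73, 72, 75, 78, 82, 84, 84, 84, 85, 85, 87, 90, 87, 89, 91, 87, 90, 92, 93, 93, 92, 94, 97, 93, 89, 89, 87, 84, 85, 83, 83, 79, 79, 81, 79, 77, 78, 76, 73, 72, 72, 70, 67, 64, 62, 58, 57, 58, 60, 59, 64, 66, 69, 70, 73, 76, 77, 77, 80, 80, 81, 84, 81, 82, 83, 82, 85, 86, 87, 92, 89, 89, 91, 89, 88, 87, 84, 83, 84, 82, 81, 81, 80, 79, 78, 76, 78, 76, 76, 73, 73, 71, 69, 65, 61, 78, 152, 222, 242, 244, 244, 244, 243, 243, 242, 237, 228, 212, 203, 179, 168, 173, 174, 174, 174, 173, 171, 172, 172, 172]
```

View pics/c5.png

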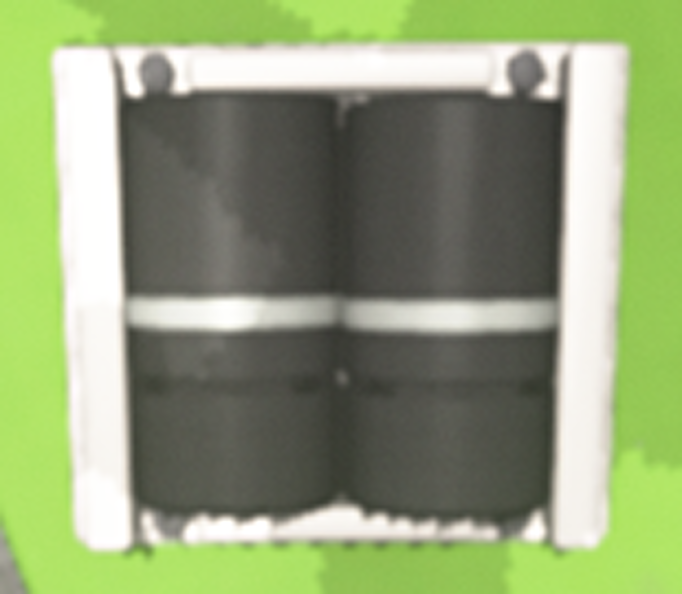

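Run:
```python
from h import *
o=manip.get_obs();W=wc('wrist',o);R=q2R(o['ee_rot']);y=R[:2,1]/np.linalg.norm(R[:2,1]);z=R[:2,2]/np.linalg.norm(R[:2,2])
t=lambda P:np.round([[ (p[:2]-o['position'][:2])@y*1e3,(p[:2]-o['position'][:2])@z*1e3] for p in P],1).tolist()
for r,a,b in((110,276.4,378),(125,277.3,377.3),(170,278.6,375.9)):
  P=onz('wrist',[(a,r),(b,r)],.024,W);print('walls y,z in tool mm',t(P))
B=onz('wrist',[(303,145.9),(352,146.6)],.045,W);print('bands',B.round(4),t(B))
# outer corners z=.024
s=4.4
C=(np.array([(55,47),(627,45),(605,548),(75,548)])+.5)/s+[250,75]-.5
P=onz('wrist',C,.024,W);print('corners',P.round(4),t(P),P.mean(0))
P=onz('wrist',[(326.,125),(326.6,112),(325.6,170)],.034,W);print('cleft',t(P))
# held band
print(proj('wrist',[o['position']-R[:,0]*(.0096+.0175)+R[:,1]*d for d in(-.001,0,.001)],W))
g=cv2.cvtColor(cv2.imread('pics/w5.png'),cv2.COLOR_BGR2GRAY)
for x in(316,320,324):print(g[328:352,x].tolist())
```

```text
walls y,z in tool mm [[84.7, -31.4], [84.8, 40.4]]
walls y,z in tool mm [[74.6, -31.1], [74.6, 40.3]]
walls y,z in tool mm [[42.7, -31.1], [42.8, 40.7]]
bands [[ 0.4406 -0.2914  0.045 ]
 [ 0.4714 -0.3025  0.045 ]] [[61.0, -11.8], [60.6, 21.0]]
corners [[ 0.4263 -0.2441  0.024 ]
 [ 0.5117 -0.2733  0.024 ]
 [ 0.486  -0.3495  0.024 ]
 [ 0.4    -0.3198  0.024 ]] [[101.1, -40.8], [101.4, 49.5], [21.0, 50.1], [20.9, -40.9]] [ 0.45595736 -0.29667567  0.024     ]
cleft [[74.5, 3.6], [83.0, 4.0], [43.8, 3.5]]
[[318.9208431  342.22363635]
 [318.91945366 339.80081748]
 [318.91806048 337.36674873]]
[36, 35, 38, 34, 37, 49, 74, 86, 91, 91, 93, 91, 92, 90, 92, 85, 64, 41, 35, 37, 35, 36, 36, 34]
[36, 36, 32, 35, 33, 48, 71, 85, 92, 89, 92, 92, 90, 93, 92, 87, 65, 44, 34, 36, 33, 35, 35, 35]
[36, 36, 35, 33, 34, 47, 71, 86, 91, 90, 90, 91, 89, 91, 90, 87, 66, 43, 36, 35, 35, 35, 35, 37]
```

Call:
servo_tool(
  increments=[
    [[0,2,0.2,0,3],[0,3,0.2,0,3],[0,1.1,0,0,3],[2,0,0,0,3],[4,0,0,0,3],[2,0,0,0,3],[0.5,0,0,0,3],[0,0,0,0,3],[0,0,0,0,3]],
  ],
)

```text
clock: 7.4
position: [0.4574, -0.2988, 0.0739]
ee_rot: [0.698, 0.117, 0.697, -0.118]
ft_force: [1.0, 0.6, -3.3]
opening: 0.0335
```

Run:
```python
from h import *
o=manip.get_obs(); print(o['clock'],o['position'],o['opening'],o['ft_force'])
R=q2R(o['ee_rot']);print(R.round(4).tolist())
im=cap('wrist','w6')
d=np.array([.4553,-.2975])-o['position'][:2];print('dy,dz cm',d@R[:2,1]*100,d@R[:2,2]*100)
```

```text
7.4 [ 0.45736713 -0.29881315  0.07387209] 0.033464219818120304 [ 0.98174754  0.59184171 -3.2575992 ]
[[0.0017, 0.3266, 0.9452], [-0.0016, 0.9452, -0.3266], [-1.0, -0.001, 0.0021]]
dy,dz cm 0.05659647102300038 -0.23826557067750126
```

View pics/w6.png

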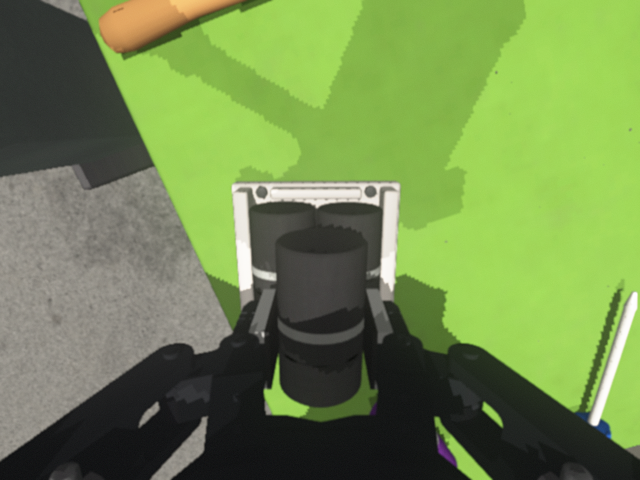

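The cradle centre in the picture (x about 317) is about 2 mm left of the held sleeve (321.5), which agrees with the pose numbers. I'll correct and lower.

Call:
servo_tool(
  increments=[
    [[0,0.05,-0.2,0,3],[1,0,0,0,3],[0.5,0,0,0,3],[0,0,0,0,3],[0,0,0,0,3]],
  ],
)

```text
clock: 7.95
position: [0.4546, -0.2971, 0.0574]
ee_rot: [0.697, 0.117, 0.698, -0.117]
ft_force: [-0.9, -0.1, -2.5]
opening: 0.0335
```

Run:
```python
from h import *
o=manip.get_obs(); print(o['clock'],o['position'],o['opening'],o['ft_force'])
R=q2R(o['ee_rot']);print(R.round(4).tolist())
im=cap('wrist','w7');cv2.imwrite('pics/w7c.png',cv2.resize(cv2.cvtColor(im,4)[170:420,215:425],None,fx=2.4,fy=2.4))
d=np.array([.4553,-.2975])-o['position'][:2];print('dy,dz cm',d@R[:2,1]*100,d@R[:2,2]*100)
g=im[...,1].astype(int);print(g[215,225:260],g[215,375:410])
```

```text
7.95 [ 0.45460729 -0.2971365   0.05744977] 0.033547850659143376 [-0.89782926 -0.13889616 -2.46933923]
[[-0.0006, 0.3272, 0.945], [0.0004, 0.945, -0.3272], [-1.0, 0.0002, -0.0007]]
dy,dz cm -0.011684998638916737 0.07735130180311786
[213 213 214 213 214 214 201 189 210 228 230 232 232 231 233 232 233 233
 233 233 232 220 195 152 111  95  85  77  67  65  62  62  61  63  61] [ 57  57  56  56  59  58  57  56  56  55  57  54  61  67  72  72  79  93
 103 114 149 193 219 230 232 232 232 231 230 231 229 229 228 228 222]
```

View pics/w7c.png

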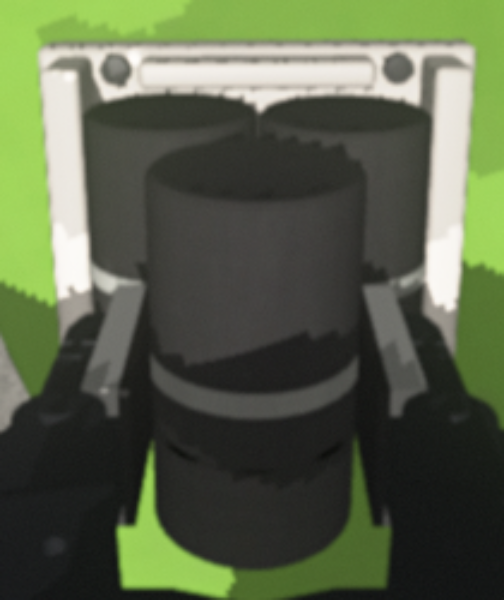

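Centred: walls at 248.5 and 395.3 give a mid of 321.9, against the held sleeve's 321.7. I'll lower it the last part.

Call:
servo_tool(
  increments=[
    [[0.4,0,0,0,3],[0.3,0,0,0,3],[0.1,0,0,0,3],[0,0,0,0,3]],
  ],
)

```text
clock: 8.4
position: [0.4546, -0.2971, 0.0495]
ee_rot: [0.697, 0.117, 0.697, -0.117]
ft_force: [0.6, -0.5, -3.1]
opening: 0.0335
```

Call:
servo_tool(
  increments=[
    [[0.1,0,0,0,3],[0.05,0,0,0,3],[0,0,0,0,3]],
  ],
)

```text
clock: 8.7
position: [0.4551, -0.2974, 0.0485]
ee_rot: [0.698, 0.117, 0.697, -0.117]
ft_force: [0.6, 0.4, -3.0]
opening: 0.0334
```

Call:
servo_tool(
  increments=[
    [[0.05,0,0,0,3],[0.05,0,0,0,3],[0,0,0,0,3]],
  ],
)

```text
clock: 9.0
position: [0.4556, -0.2976, 0.0483]
ee_rot: [0.698, 0.117, 0.697, -0.118]
ft_force: [0.0, 1.7, 4.4]
opening: 0.0337
```

Contact: the force rose by about 7 N at the expected height. I'll release slowly.

Call:
servo_tool(
  increments=[
    [[0,0,0,0,3.6],[0,0,0,0,3.8],[0,0,0,0,4.2],[0,0,0,0,5],[0,0,0,0,6],[0,0,0,0,6],[0,0,0,0,6]],
  ],
)

```text
clock: 9.7
position: [0.4548, -0.2972, 0.0473]
ee_rot: [0.697, 0.117, 0.697, -0.117]
ft_force: [-0.2, 0.3, 0.1]
opening: 0.0598
```

Run:
```python
from h import *
o=manip.get_obs(); print(o['clock'],o['position'],o['opening'],o['ft_force'])
im=cap('wrist','w8');cv2.imwrite('pics/w8c.png',cv2.resize(cv2.cvtColor(im,4)[170:420,190:450],None,fx=2.4,fy=2.4))
```

```text
9.7 [ 0.45476113 -0.29721723  0.04727486] 0.059810264982220696 [-0.19519446  0.29121506  0.11247202]
```

View pics/w8c.png

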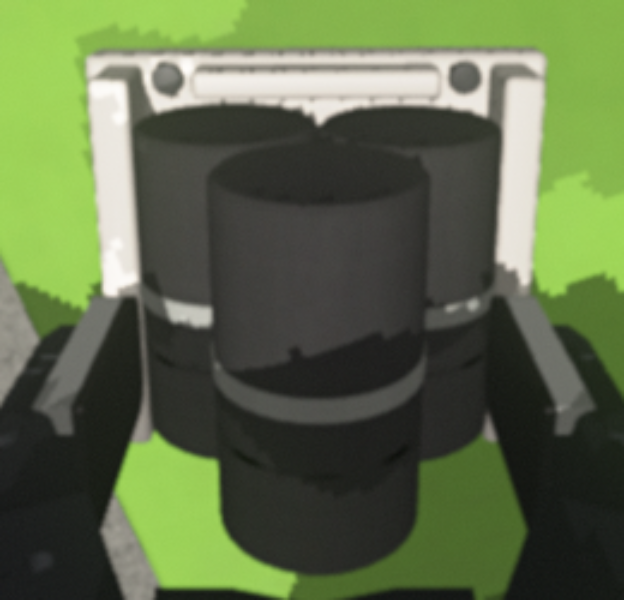

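The sleeve rests in the gap, parallel to the lower two and clear of the pads. I'll rise straight up and measure the stack.

Call:
servo_tool(
  increments=[
    [[-0.5,0,0,0,6.5],[-1,0,0,0,7],[-3,0,0,0,7],[-4,0,0,0,7],[-4,0,0,0,7],[-3,0,0,0,7],[0,-3,0,0,7],[0,-2,0,0,7],[0,0,0,0,7],[0,0,0,0,7]],
  ],
)

```text
clock: 10.75
position: [0.4383, -0.3443, 0.2028]
ee_rot: [0.697, 0.118, 0.697, -0.117]
ft_force: [-0.8, 0.2, -0.3]
opening: 0.07
```

Run:
```python
from h import *
o=manip.get_obs(); print(o['clock'],o['position'],o['opening'],o['ft_force'])
R=q2R(o['ee_rot']);print(R.round(4).tolist());W=wc('wrist',o)
im=cap('wrist','w9');P=proj('wrist',[[.4555,-.2973,.0749]],W)[0];print(P)
x,y=P.astype(int);c=im[y-60:y+70,x-75:x+75];cv2.imwrite('pics/w9c.png',cv2.resize(cv2.cvtColor(c,4),None,fx=4.5,fy=4.5,interpolation=cv2.INTER_CUBIC));print(x-75,y-60)
for xx in(x-12,x-6,x,x+6,x+12):print(xx,im[y-15:y+15,xx,1].tolist(),y-15)
```

```text
10.75 [ 0.43830021 -0.34428929  0.20283824] 0.07001372853365768 [-0.84357758  0.16924232 -0.32687623]
[[0.0005, 0.3281, 0.9446], [0.0003, 0.9446, -0.3281], [-1.0, 0.0005, 0.0004]]
[321.00088465 159.88521218]
246 99
309 [69, 69, 70, 69, 69, 71, 70, 70, 69, 70, 70, 76, 112, 157, 183, 188, 189, 181, 152, 102, 73, 69, 70, 70, 72, 72, 70, 71, 69, 65] 144
315 [71, 75, 72, 73, 74, 74, 73, 76, 74, 73, 72, 76, 109, 160, 193, 202, 203, 195, 168, 116, 79, 73, 75, 75, 76, 79, 75, 77, 74, 70] 144
321 [80, 81, 82, 82, 83, 82, 82, 82, 82, 79, 78, 84, 115, 170, 203, 213, 210, 204, 180, 133, 90, 78, 79, 81, 81, 80, 81, 78, 77, 71] 144
327 [69, 68, 69, 71, 69, 69, 70, 72, 72, 68, 70, 73, 103, 152, 185, 192, 193, 187, 156, 111, 76, 71, 71, 70, 73, 73, 74, 71, 70, 68] 144
333 [67, 66, 68, 66, 66, 66, 67, 68, 69, 66, 66, 73, 108, 149, 176, 180, 182, 174, 144, 94, 67, 68, 68, 70, 67, 69, 68, 69, 69, 64] 144
```

View pics/w9c.png

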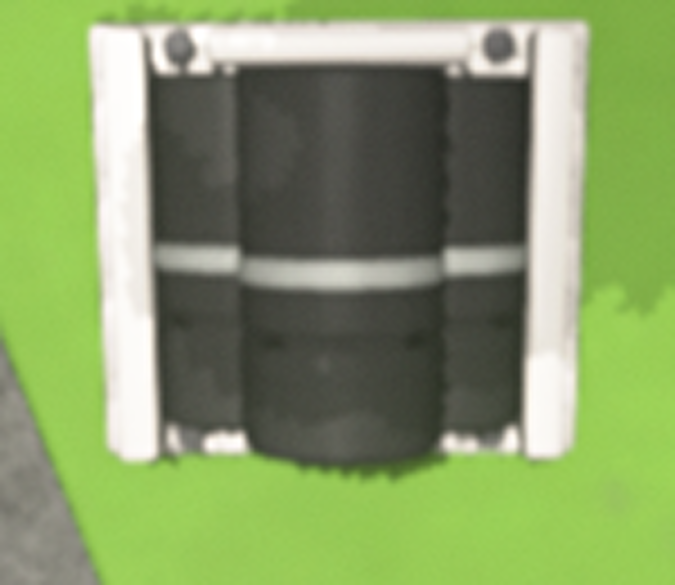

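The top sleeve lies in the gap, with its band crown at about (321.7,159.7) in the wrist view, which is about (0.456,-0.2975). It is parallel and lines up with the lower bands. Next is the gauge.

Call:
servo_tool(
  increments=[
    [[-3,0,0,-7.9,8.5],[-2.7,0,0,-7.9,8.5],[0,0,0,-7.9,8.5],[0,3,0.4,0,8.5],[0,4.5,0.6,0,8.5],[0,4.5,0.6,0,8.5],[0,4.5,0.6,0,8.5],[0,4.5,0.6,0,8.5],[0,4.5,0.6,0,8.5],[0,4.5,0.6,0,8.5],[0,4.5,0.6,0,8.5],[0,4.5,0.6,0,8.5]],
  ],
)

```text
clock: 12.0
position: [0.458, 0.0512, 0.2595]
ee_rot: [0.707, -0.029, 0.706, 0.029]
ft_force: [1.1, 0.3, 0.0]
opening: 0.0851
```

Call:
servo_tool(
  increments=[
    [[0,4.5,0.6,0,8.5],[0,4.5,0.6,0,8.5],[0,3,0.6,0,8.5],[0,0,0,0,8.5],[0,0,0,0,8.5]],
  ],
)

```text
clock: 12.5
position: [0.4664, 0.1704, 0.2591]
ee_rot: [0.706, -0.03, 0.707, 0.029]
ft_force: [-0.2, 0.2, -0.5]
opening: 0.0849
```

Run:
```python
from h import *
o=manip.get_obs(); print(o['clock'],o['position'],o['opening'],o['ft_force'],o['joint_positions'])
R=q2R(o['ee_rot']);print(R.round(4).tolist());W=wc('wrist',o)
im=cap('wrist','w10');print(proj('wrist',[[.461,.233,.175],[.463,.233,.006]],W))
```

```text
12.5 [0.46637023 0.17037314 0.25905315] 0.08489680280717478 [-0.17881446  0.19132853 -0.53660809] [ 2.10415135e-01  1.42126742e-01  1.61309522e+00 -5.39621098e-04
  1.38749437e+00  1.27209107e-01]
[[-0.001, -0.0832, 0.9965], [-0.0008, 0.9965, 0.0832], [-1.0, -0.0007, -0.001]]
[[320.32340962 144.27234791]
 [322.52958916 136.561745  ]]
```

View pics/w10.png

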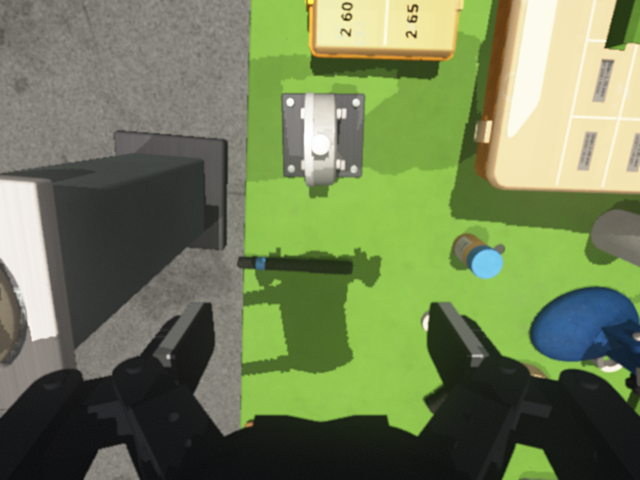

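Run:
```python
import cv2
im=cv2.imread('pics/w10.png');cv2.imwrite('pics/w10c.png',cv2.resize(im[85:195,270:375],None,fx=5.4,fy=5.4,interpolation=cv2.INTER_CUBIC))
```

```text
(no output)
```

View pics/w10c.png

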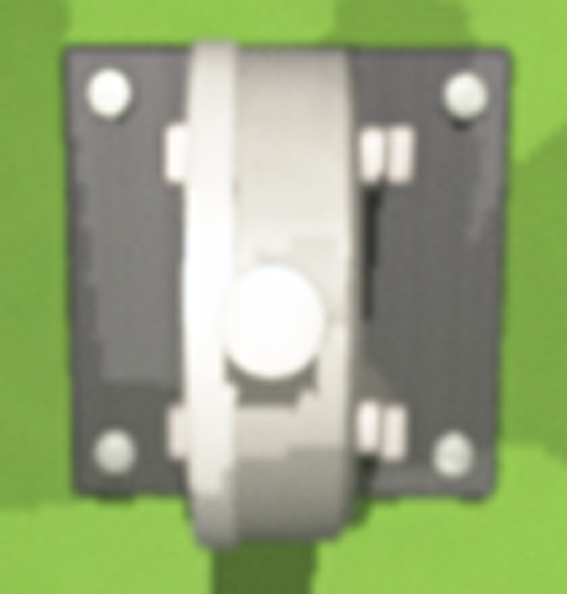

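Run:
```python
from h import *
o=manip.get_obs();W=wc('wrist',o);R=q2R(o['ee_rot'])
t=lambda P:np.round([[ (p[:2]-o['position'][:2])@R[:2,1]*1e3,(p[:2]-o['position'][:2])@R[:2,2]*1e3] for p in P],1).tolist()
f=lambda q,z:onz('wrist',(np.array(q,float)+.5)/5.4+[270,85]-.5,z,W)
for n,q,z in(('cap',[(273,320)],.175),('base',[(66,48),(512,50),(497,497),(75,493)],.008),('lips',[(176,153),(402,153),(398,430),(178,432)],.098),('rivet',[(109,93),(465,95),(453,454),(115,452)],.009),('body edges',[(190,240),(353,240)],.136)):
  P=f(q,z);print(n,t(P),P.mean(0).round(4),np.mean(t(P),0))
```

```text
cap [[63.1, -0.2]] [0.4612 0.2324 0.175 ] [63.1 -0.2]
base [[104.5, -39.0], [104.2, 43.8], [21.5, 43.6], [22.2, -39.6]] [0.4636 0.2326 0.008 ] [63.1  2.2]
lips [[83.1, -14.5], [83.1, 18.3], [43.4, 18.5], [43.1, -14.7]] [0.4633 0.2326 0.098 ] [63.175  1.9  ]
rivet [[96.5, -31.1], [96.2, 35.2], [30.0, 34.6], [30.3, -31.4]] [0.4632 0.2327 0.009 ] [63.25   1.825]
body edges [[71.3, -11.0], [71.3, 10.0]] [0.4602 0.2405 0.136 ] [71.3 -0.5]
```

The fork and gauge line up with the tool. The cap is at pixel (320,144), and the fork's lips and base centre at tool offsets y +63.2 and z +1.9 mm. I'll move over it and go part-way down.

Call:
servo_tool(
  increments=[
    [[0,3.3,0.2,0,8.5],[0,3,0,0,8.5],[0,0,0,0,8.5],[2,0,0,0,8.5],[4,0,0,0,8.5],[3,0,0,0,8.5],[1,0,0,0,8.5],[0,0,0,0,8.5],[0,0,0,0,8.5]],
  ],
)

```text
clock: 13.45
position: [0.4653, 0.232, 0.1606]
ee_rot: [0.707, -0.028, 0.706, 0.028]
ft_force: [0.3, 0.6, -0.7]
opening: 0.085
```

Run:
```python
from h import *
o=manip.get_obs();R=q2R(o['ee_rot']); print(o['clock'],o['position'],o['ft_force'],R.round(4).tolist())
d=np.array([.4633,.2327])-o['position'][:2];print('dy,dz cm',d@R[:2,1]*100,d@R[:2,2]*100, o['position'][2]-.106)
cap('wrist','w11')
```

```text
13.45 [0.46530377 0.23203701 0.16055029] [ 0.32471644  0.61880846 -0.69078481] [[0.0021, -0.0793, 0.9968], [0.0004, 0.9968, 0.0793], [-1.0, 0.0002, 0.0021]]
dy,dz cm 0.08198758182701323 -0.19448531398033414 0.05455028855079273
```

View pics/w11.png

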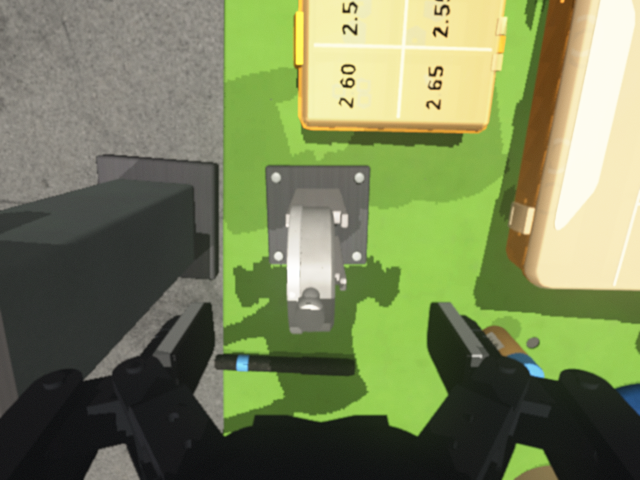

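Call:
servo_tool(
  increments=[
    [[0,0.1,-0.2,0,8.5],[2,0,0,0,8.5],[2,0,0,0,8.5],[1,0,0,0,8.5],[0.3,0,0,0,8.5],[0,0,0,0,8.5],[0,0,0,0,8.5]],
  ],
)

```text
clock: 14.2
position: [0.4628, 0.2336, 0.1071]
ee_rot: [0.707, -0.028, 0.706, 0.029]
ft_force: [0.4, -0.2, -0.4]
opening: 0.0852
```

Run:
```python
from h import *
o=manip.get_obs();R=q2R(o['ee_rot']); print(o['clock'],o['position'],o['ft_force'],R.round(4).tolist())
d=np.array([.4633,.2327])-o['position'][:2];print('dy,dz cm',d@R[:2,1]*100,d@R[:2,2]*100, o['position'][2]-.106)
cap('wrist','w12')
```

```text
14.2 [0.4628429  0.23359297 0.1071496 ] [ 0.36116477 -0.23222979 -0.41406291] [[0.0017, -0.0804, 0.9968], [0.0005, 0.9968, 0.0804], [-1.0, 0.0003, 0.0017]]
dy,dz cm -0.09268326265093244 0.038380842321340154 0.0011495997553052223
```

View pics/w12.png

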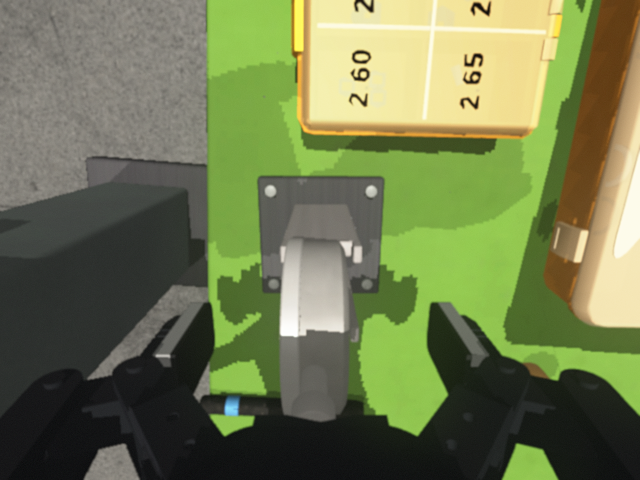

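The gauge stands between the open pads, clear of the gripper's body. I'll close.

Call:
servo_tool(
  increments=[
    [[0,-0.1,0,0,6],[0,0,0,0,4],[0,0,0,0,2.5],[0,0,0,0,1.4],[0,0,0,0,1.4],[0,0,0,0,1.4],[0,0,0,0,1.4],[0,0,0,0,1.4],[0,0,0,0,1.4]],
  ],
  squeeze=45,
)

```text
clock: 15.15
position: [0.4624, 0.2323, 0.1064]
ee_rot: [0.707, -0.028, 0.706, 0.028]
ft_force: [-0.4, 0.4, 2.8]
opening: 0.0172
```

Run:
```python
from h import *
o=manip.get_obs();R=q2R(o['ee_rot']); print(o['clock'],o['position'],o['ft_force'],o['torque'],o['opening'],R.round(4).tolist())
d=np.array([.4633,.2327])-o['position'][:2];print('dy,dz cm',d@R[:2,1]*100,d@R[:2,2]*100)
cap('wrist','w13')
```

```text
15.15 [0.46237363 0.23233501 0.10642445] [-0.40261562  0.44864986  2.78464906] [-0.09428557 -0.03624822 -0.0073525 ] 0.017213730003446715 [[0.0004, -0.0803, 0.9968], [0.0, 0.9968, 0.0803], [-1.0, -0.0, 0.0004]]
dy,dz cm 0.02894220618143176 0.09526894591203951
```

View pics/w13.png

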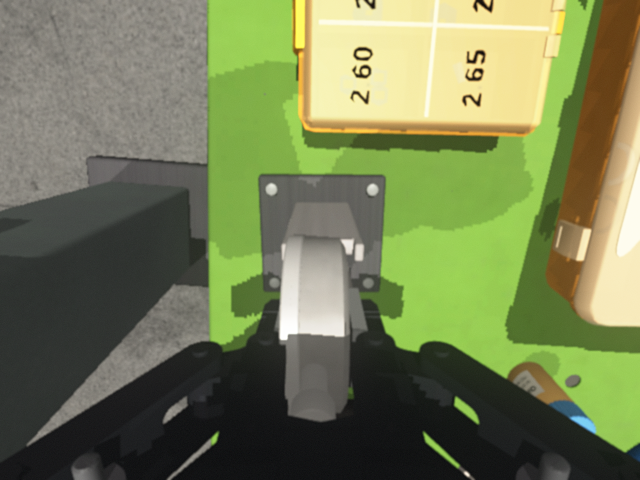

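Gripped, 17.2 mm across an 18 mm body. I'll lift straight up.

Call:
servo_tool(
  increments=[
    [[-0.5,0,0,0,1.4],[-1.5,0,0,0,1.4],[-3,0,0,0,1.4],[-3,0,0,0,1.4],[-3,0,0,0,1.4],[-2.5,0,0,0,1.4],[-1,0,0,0,1.4],[0,0,0,0,1.4],[0,0,0,0,1.4]],
  ],
)

```text
clock: 16.1
position: [0.4613, 0.232, 0.2499]
ee_rot: [0.706, -0.029, 0.707, 0.028]
ft_force: [-0.3, -1.2, -1.6]
opening: 0.0175
```

Run:
```python
from h import *
o=manip.get_obs();R=q2R(o['ee_rot']); print(o['clock'],o['position'],o['ft_force'],o['torque'],o['opening'],R.round(4).tolist())
for n in('scene','top'):
  im=cap(n,n+'14'); p=o['position']+np.array([0,0,-.0944]); q=proj(n,[p,o['position']])  ; print(q)
  x,y=q.mean(0).astype(int); c=im[max(0,y-60):y+60,max(0,x-70):x+70]; cv2.imwrite(f'pics/{n}14c.png',cv2.resize(cv2.cvtColor(c,4),None,fx=5,fy=5,interpolation=cv2.INTER_CUBIC)); print(max(0,x-70),max(0,y-60))
cap('wrist','w14')
```

```text
16.1 [0.46129246 0.23201983 0.24988071] [-0.33051627 -1.16034119 -1.6416656 ] [-0.01753141  0.00389385  0.05886962] 0.01746301290974885 [[-0.0025, -0.0803, 0.9968], [-0.0009, 0.9968, 0.0803], [-1.0, -0.0007, -0.0026]]
[[221.56963537 350.7186474 ]
 [212.54243394 321.5770427 ]]
147 276
[[166.02758907 282.57973768]
 [151.44710587 273.46890388]]
88 218
```

View pics/scene14c.png

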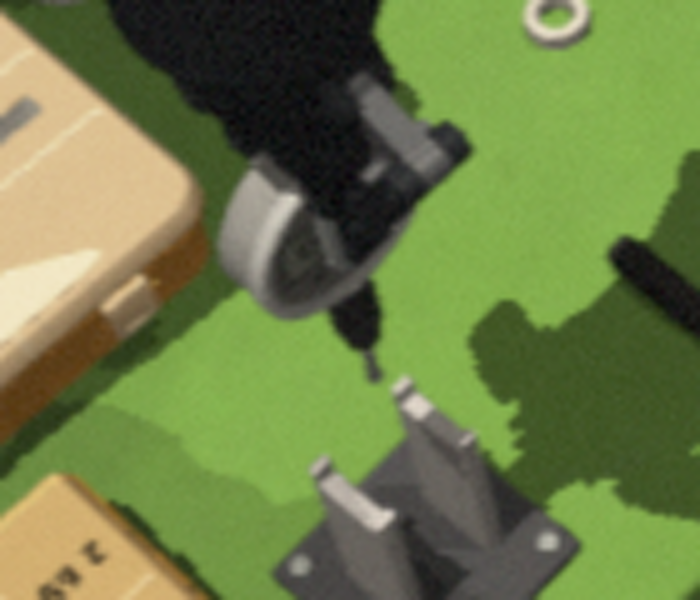

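View pics/top14c.png

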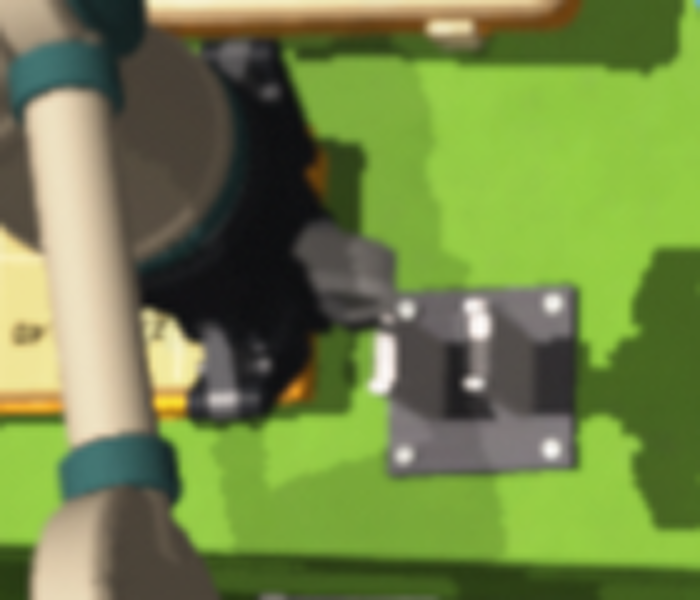

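View pics/w14.png

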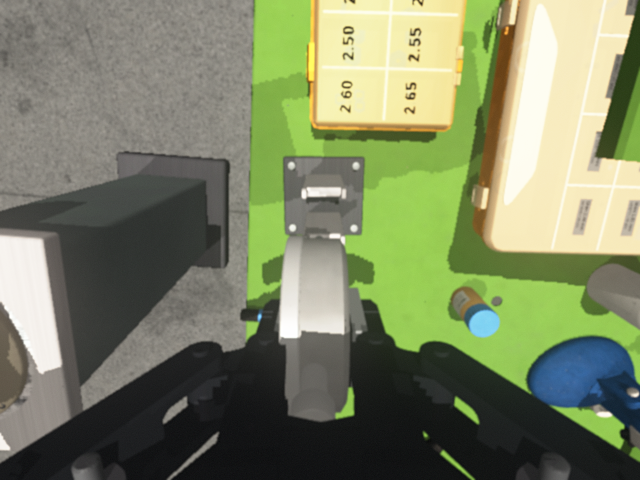

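The gauge is out of the fork and upright. In the scene view its tip is at (222.0,351.2), against a predicted (221.6,350.7). I'll carry it to the stack.

Call:
servo_tool(
  increments=[
    [[0,0,0,5,1.4],[0,0,0,7,1.4],[0,0,0,7,1.4],[0,0,0,4.7,1.4],[0,-1.5,0.5,0,1.4],[0,-3,1,0,1.4],[0,-4,1.4,0,1.4],[0,-4,1.4,0,1.4],[0,-4,1.4,0,1.4],[0,-4,1.4,0,1.4],[0,-4,1.4,0,1.4],[0,-4,1.4,0,1.4]],
  ],
)

```text
clock: 17.45
position: [0.4613, -0.0717, 0.2507]
ee_rot: [0.697, 0.117, 0.698, -0.117]
ft_force: [1.0, 0.2, -2.3]
opening: 0.0171
```

Call:
servo_tool(
  increments=[
    [[0,-4,1.4,0,1.4],[0,-4,1.4,0,1.4],[0,-4,1.2,0,1.4],[0,-4,1.2,0,1.4],[0,-3,1,0,1.4],[0,-2,0.6,0,1.4],[0,-0.5,0.3,0,1.4],[0,0,0,0,1.4],[0,0,0,0,1.4]],
  ],
)

```text
clock: 18.35
position: [0.4588, -0.2948, 0.2509]
ee_rot: [0.697, 0.118, 0.698, -0.117]
ft_force: [0.4, 0.2, -3.0]
opening: 0.0168
```

```bash
cat > s.py <<'E'
from h import *
import sys
tag=sys.argv[1]
o=manip.get_obs();R=q2R(o['ee_rot']); print(o['clock'],o['position'].round(4),o['ft_force'].round(2),o['opening'],R.round(4).tolist())
tip=o['position']+R@[.0944,.0003,-.002]
d=np.array([.456,-.2975])-tip[:2];print('tip est',tip.round(4),'dy,dz cm',d@R[:2,1]*100,d@R[:2,2]*100,'tip above crown',tip[2]-.0749)
for n in('scene','top'):
  im=cap(n,n+tag); q=proj(n,[tip,[.456,-.2975,.0749]]); print(n,q.round(1).tolist())
  x,y=q.mean(0).astype(int); c=im[max(0,y-50):y+40,max(0,x-60):x+60]; cv2.imwrite(f'pics/{n}{tag}c.png',cv2.resize(cv2.cvtColor(c,4),None,fx=6,fy=6,interpolation=cv2.INTER_CUBIC)); print(max(0,x-60),max(0,y-50))
E
python3 s.py 15
```

```text
18.35 [ 0.4588 -0.2948  0.2509] [ 0.38  0.19 -3.01] 0.0168293797136116 [[-0.0009, 0.3264, 0.9452], [0.0015, 0.9452, -0.3264], [-1.0, 0.0011, -0.0013]]
tip est [ 0.457  -0.2937  0.1565] dy,dz cm -0.3923849509557178 0.03458606032656755 tip above crown 0.08161851852591392
scene [[412.4, 191.9], [408.4, 216.8]]
350 154
top [[431.9, 293.3], [426.2, 299.8]]
369 246
```

View pics/scene15c.png

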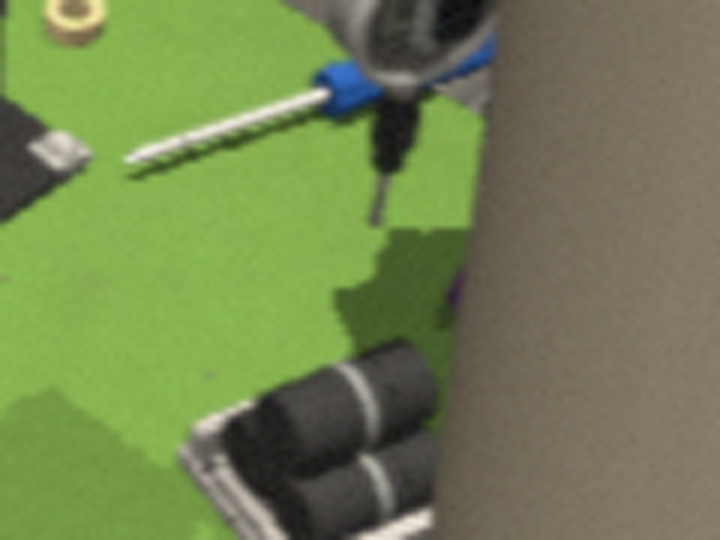

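View pics/top15c.png

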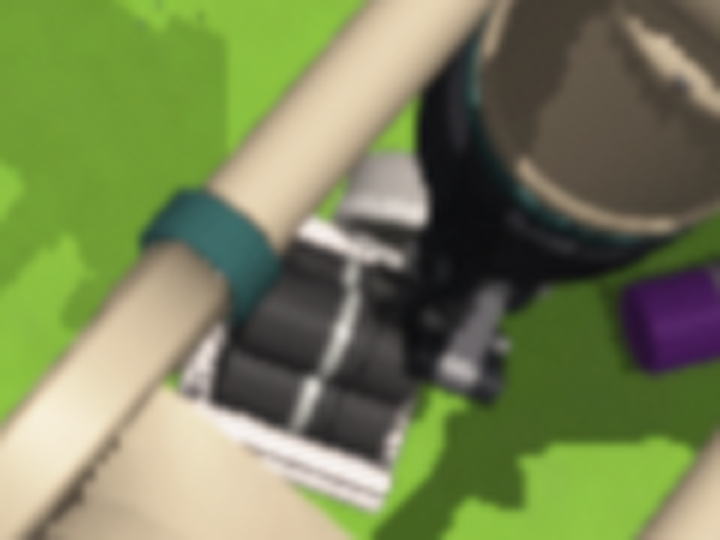

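In the scene view the tip is at (412.6,191.0), against a predicted (412.4,191.9). The stack is intact, with its top band at about (410,221). I'll correct and go down to about 1 cm above.

Call:
servo_tool(
  increments=[
    [[0,-0.4,0,0,1.4],[1,0,0,0,1.4],[2,0,0,0,1.4],[2,0,0,0,1.4],[1.5,0,0,0,1.4],[0.5,0,0,0,1.4],[0,0,0,0,1.4],[0,0,0,0,1.4]],
  ],
)

```text
clock: 19.25
position: [0.4584, -0.2998, 0.1819]
ee_rot: [0.698, 0.117, 0.697, -0.117]
ft_force: [0.3, -0.1, -2.1]
opening: 0.0173
```

```bash
python3 s.py 16;python3 -c "
from h import *
cap('wrist','w16')"
```

```text
19.25 [ 0.4584 -0.2998  0.1819] [ 0.33 -0.11 -2.09] 0.01725717329775425 [[0.0009, 0.3269, 0.945], [-0.0008, 0.945, -0.3269], [-1.0, -0.0005, 0.0011]]
tip est [ 0.4567 -0.2989  0.0875] dy,dz cm 0.11312202698511918 -0.11091121271810092 tip above crown 0.01255016341576401
scene [[409.3, 212.6], [408.4, 216.8]]
348 164
top [[428.0, 298.7], [426.2, 299.8]]
367 249
```

View pics/scene16c.png

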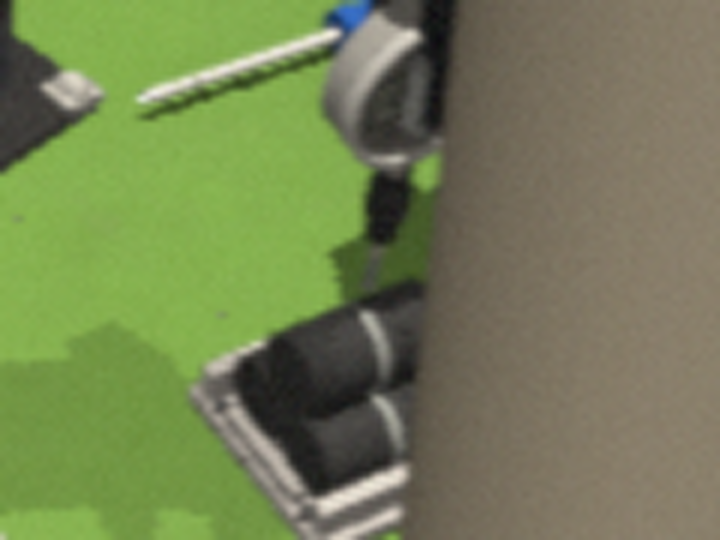

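View pics/top16c.png

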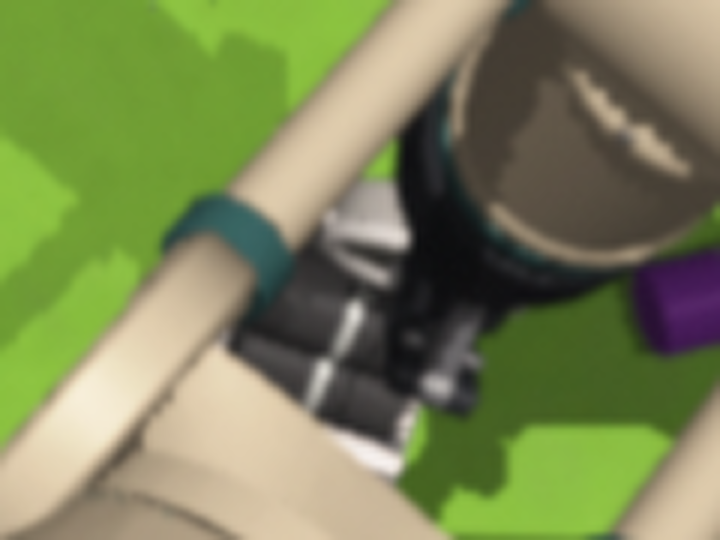

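View pics/w16.png

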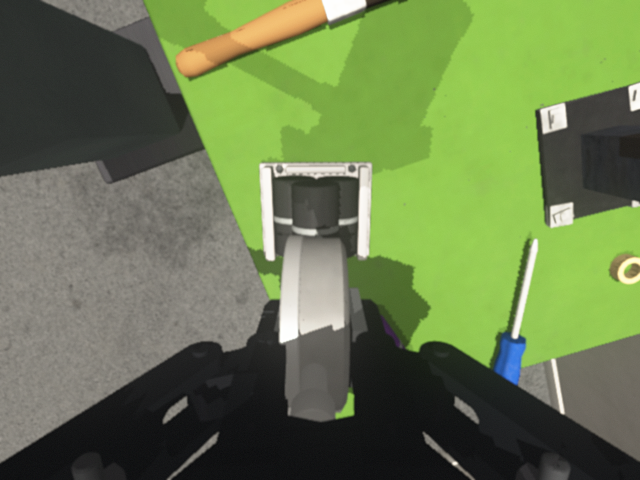

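Run:
```python
from h import *
o=manip.get_obs();W=wc('wrist',o);R=q2R(o['ee_rot'])
print(o['position'])
yh=np.array([.327,.945,0]);c=np.array([.456,-.2975,.0749])
print(proj('wrist',[c,c+yh*.002,c-yh*.002],W).round(1).tolist())
im=cv2.imread('pics/w16.png');cv2.imwrite('pics/w16c.png',cv2.resize(im[155:265,255:380],None,fx=6,fy=6,interpolation=cv2.INTER_CUBIC))
print('scene',proj('scene',[c,c+yh*.002,c-yh*.002]).round(2).tolist())
s=cv2.imread('pics/scene16.png');cv2.imwrite('pics/s16d.png',cv2.resize(s[195:235,385:425],None,fx=14,fy=14,interpolation=cv2.INTER_CUBIC))
g=s[...,1].astype(int)
for y in range(214,226):
  r=g[y,400:418];print(y,r.tolist())
```

```text
[ 0.45848776 -0.29996759  0.18222429]
[[315.1, 232.1], [315.1, 229.4], [315.1, 234.8]]
scene [[408.4, 216.84], [407.67, 217.14], [409.13, 216.55]]
214 [177, 176, 171, 168, 140, 100, 73, 58, 39, 36, 38, 39, 35, 40, 47, 52, 65, 70]
215 [175, 172, 140, 108, 81, 61, 54, 64, 76, 71, 54, 45, 46, 50, 63, 70, 72, 72]
216 [139, 100, 72, 57, 55, 57, 53, 72, 143, 153, 111, 72, 73, 68, 71, 76, 69, 70]
217 [72, 59, 56, 56, 59, 66, 70, 75, 131, 171, 144, 93, 73, 74, 71, 69, 70, 70]
218 [59, 57, 58, 57, 69, 67, 74, 73, 92, 152, 164, 117, 78, 67, 61, 63, 64, 66]
219 [60, 61, 61, 70, 71, 71, 72, 74, 82, 118, 162, 142, 92, 70, 61, 50, 55, 65]
220 [65, 63, 61, 61, 69, 74, 71, 74, 73, 83, 142, 146, 103, 71, 65, 60, 60, 63]
221 [60, 65, 66, 72, 73, 71, 72, 68, 69, 75, 109, 143, 122, 74, 60, 53, 52, 55]
222 [60, 61, 66, 66, 63, 68, 64, 66, 66, 68, 98, 137, 125, 79, 54, 47, 43, 57]
223 [61, 59, 59, 63, 63, 65, 64, 65, 59, 59, 75, 121, 119, 81, 53, 44, 47, 57]
224 [61, 59, 59, 58, 59, 63, 65, 58, 58, 58, 63, 105, 107, 72, 43, 34, 40, 55]
225 [55, 56, 54, 55, 62, 60, 57, 59, 52, 53, 53, 92, 95, 60, 37, 30, 32, 53]
```

View pics/w16c.png

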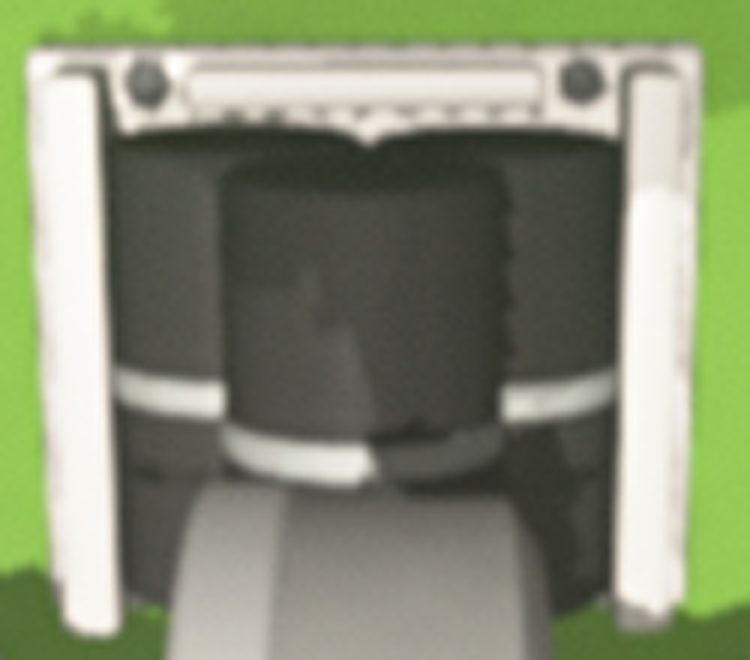

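View pics/s16d.png

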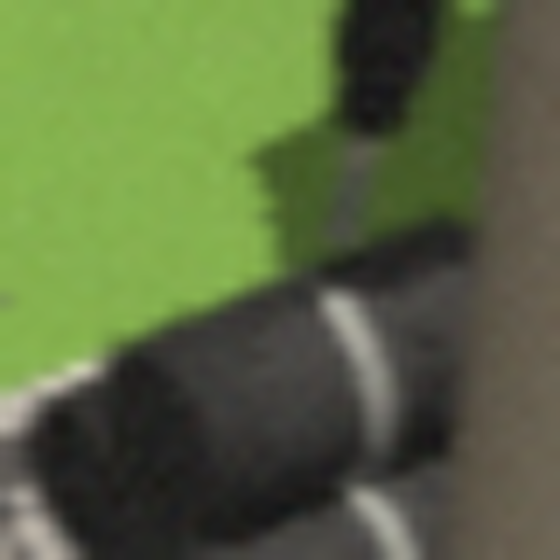

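Run:
```python
from h import *
# scene bias at fork: lips
F=np.array([.4633,.2327,0]);x=np.array([.9965,.082,0]);y=np.array([-.082,.9965,0]);Z=np.array([0,0,1])
P=[F+sx*16*1e-3*x+sy*.02*y+.098*Z for sx in(-1,1) for sy in(-1,1)]+[F+sx*.042*x+sy*.042*y+.008*Z for sx in(-1,1) for sy in(-1,1)]
q=proj('scene',P); print(((q+.5-[147,276])*5-.0).round(0).tolist())
# band ring in scene16
c=np.array([.456,-.2975,.0574]);ax=np.array([.327,.945,0]);px=np.array([.945,-.327,0])
th=np.radians(np.arange(-80,41,2));
g=cv2.imread('pics/scene16.png')[...,1].astype(float)
def obs(y):
  r=g[y,404:418]-80; r=np.clip(r,0,None); return (r*np.arange(404,418)).sum()/r.sum()
for a in(0,-.001,-.002):
  Q=proj('scene',[c+ax*a+.0175*(np.sin(t)*px+np.cos(t)*Z) for t in th])
  i=Q[:,1].argsort(); print(a,[(yy,round(float(np.interp(yy,Q[i,1],Q[i,0])),2),round(obs(yy),2)) for yy in range(217,225)])
print(Q[::6].round(1).tolist())
print('sleeve ends', proj('scene',[c+ax*.032+.0175*Z,c-ax*.032+.0175*Z]))
pos=[]
for i in range(6):
  manip.read_camera('top'); pos.append(manip.get_obs()['position'])
print(np.round(pos,4),np.mean(pos,0))
```

```text
[[466.0, 436.0], [385.0, 519.0], [403.0, 385.0], [321.0, 465.0], [583.0, 541.0], [427.0, 710.0], [427.0, 415.0], [270.0, 573.0]]
0 [(217, 408.54, np.float64(409.18)), (218, 409.28, np.float64(409.71)), (219, 409.88, np.float64(410.22)), (220, 410.39, np.float64(410.71)), (221, 410.81, np.float64(411.1)), (222, 411.15, np.float64(411.22)), (223, 411.43, np.float64(411.51)), (224, 411.62, np.float64(411.52))]
-0.001 [(217, 409.02, np.float64(409.18)), (218, 409.74, np.float64(409.71)), (219, 410.33, np.float64(410.22)), (220, 410.82, np.float64(410.71)), (221, 411.23, np.float64(411.1)), (222, 411.56, np.float64(411.22)), (223, 411.82, np.float64(411.51)), (224, 412.01, np.float64(411.52))]
-0.002 [(217, 409.5, np.float64(409.18)), (218, 410.2, np.float64(409.71)), (219, 410.77, np.float64(410.22)), (220, 411.25, np.float64(410.71)), (221, 411.65, np.float64(411.1)), (222, 411.97, np.float64(411.22)), (223, 412.22, np.float64(411.51)), (224, 412.39, np.float64(411.52))]
[[412.5, 225.8], [412.4, 224.4], [412.2, 223.0], [411.8, 221.5], [411.3, 220.0], [410.5, 218.6], [409.7, 217.3], [408.8, 216.2], [407.9, 215.4], [407.0, 214.8], [406.1, 214.6]]
sleeve ends [[396.62994364 221.59439801]
 [419.98535147 212.17091017]]
[[ 0.4584 -0.2999  0.1822]
 [ 0.4583 -0.2998  0.182 ]
 [ 0.4582 -0.2998  0.1819]
 [ 0.4581 -0.2997  0.1818]
 [ 0.4581 -0.2997  0.1816]
 [ 0.458  -0.2996  0.1815]] [ 0.45819609 -0.29976601  0.18182834]
```

Run:
```python
import cv2
im=cv2.imread('pics/scene14.png');cv2.imwrite('pics/s14d.png',cv2.resize(im[336:396,195:275],None,fx=9,fy=9,interpolation=cv2.INTER_CUBIC))
```

```text
(no output)
```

View pics/s14d.png

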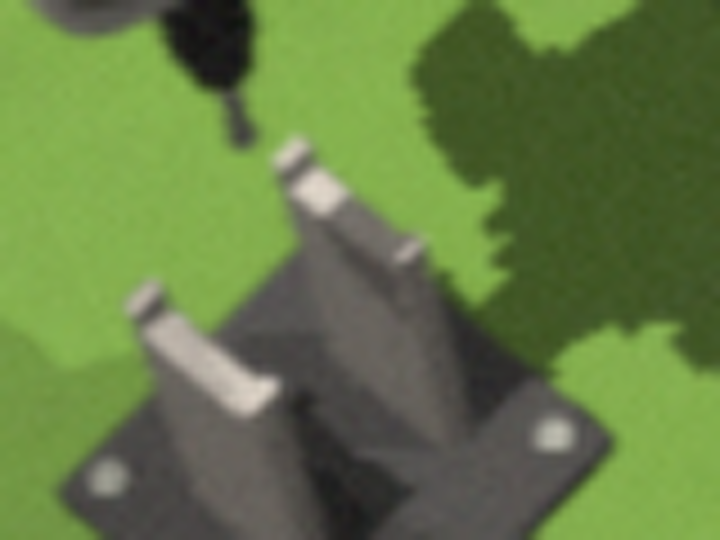

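Run:
```python
from h import *
p=np.array([.46129,.23202,.24988]);R=np.array([[-.0025,-.0803,.9968],[-.0009,.9968,.0803],[-1,-.0007,-.0026]])
for t in ([.0914,0,-.002],[.0914,.0003,-.002],[.0914,.002,-.002],[.0914,0,0],[.0914,0,-.001],[.0894,0,-.002]):
  print(t,((proj('scene',[p+R@t])[0]+.5-[195,336])*9-.5).round(1))
o=manip.get_obs();R=q2R(o['ee_rot']);print(o['position'],R.round(4).tolist())
print('ball ctr s16d',((proj('scene',[[.4584,-.2998,.1819]+R@[.0914,.0003,-.002]])[0]+.5-[385,195])*14))
print('stem end?', ((proj('scene',[[.4584,-.2998,.1819]+R@[.0914-.016,.0003,-.002]])[0]+.5-[385,195])*14))
```

```text
[0.0914, 0, -0.002] [249.5 135.5]
[0.0914, 0.0003, -0.002] [248.3 136.6]
[0.0914, 0.002, -0.002] [241.7 143.1]
[0.0914, 0, 0] [241.9 129.3]
[0.0914, 0, -0.001] [245.7 132.4]
[0.0894, 0, -0.002] [247.9 130.3]
[ 0.45803544 -0.29963948  0.18153763] [[0.0003, 0.3271, 0.945], [-0.0004, 0.945, -0.3271], [-1.0, -0.0003, 0.0004]]
ball ctr s16d [350.45546887 240.68762872]
stem end? [364.87335905 171.98609607]
```

The scene view agrees with the fork's position and puts the tip about 1 mm nearer +z than nominal. The band matches within about 0.5 mm along the axis. I'll shift z by -1.5 mm and approach.

Call:
servo_tool(
  increments=[
    [[0,0,-0.15,0,1.4],[0.5,0,0,0,1.4],[0.4,0,0,0,1.4],[0,0,0,0,1.4],[0,0,0,0,1.4],[0,0,0,0,1.4]],
  ],
)

```text
clock: 20.3
position: [0.4567, -0.2992, 0.1723]
ee_rot: [0.697, 0.117, 0.697, -0.117]
ft_force: [-0.5, 0.4, -2.3]
opening: 0.0173
```

```bash
sed -i 's/\[.0944,.0003,-.002\]/[.0944,.0006,-.0011]/; s/\[.456,-.2975\]/[.4558,-.298]/; s/\[.456,-.2975,.0749\]/[.4558,-.298,.0749]/' s.py; python3 s.py 17
python3 - <<'E'
from h import *
P=[]
for i in range(3): manip.read_camera('top');P.append(manip.get_obs()['position'])
print(np.round(P,4))
s=cv2.imread('pics/scene17.png');cv2.imwrite('pics/s17d.png',cv2.resize(s[190:230,385:425],None,fx=14,fy=14,interpolation=cv2.INTER_CUBIC))
E
```

```text
20.3 [ 0.4567 -0.2992  0.1723] [-0.45  0.44 -2.26] 0.017265804477047498 [[0.0001, 0.3271, 0.945], [-0.0002, 0.945, -0.3271], [-1.0, -0.0002, 0.0002]]
tip est [ 0.4558 -0.2983  0.0779] dy,dz cm 0.025478166997658796 -0.011552820773196623 tip above crown 0.003025511404707512
scene [[408.9, 215.8], [408.6, 216.8]]
348 166
top [[426.9, 299.7], [426.5, 299.9]]
366 249
[[ 0.4567 -0.2992  0.1725]
 [ 0.4566 -0.2992  0.1724]
 [ 0.4566 -0.2992  0.1724]]
```

View pics/s17d.png

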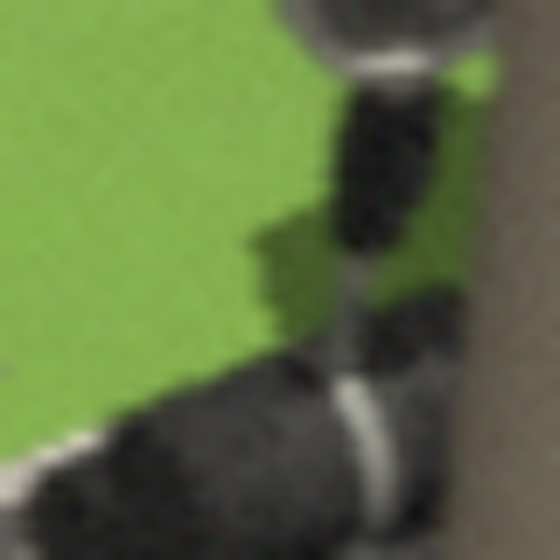

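Run:
```python
from h import *
s=cv2.imread('pics/scene17.png').astype(int)
sat=s[...,1]-(s[...,0]+s[...,2])/2
for y in range(205,222):
  print(y,sat[y,404:416].astype(int).tolist(),s[y,404:416,1].tolist())
tip=np.array([.4558,-.2983,.0779])
print(proj('scene',[tip+[0,0,h] for h in(0,.003,.006,.012,.018)]).round(2).tolist())
```

```text
205 [67, 54, 45, 38, 25, 10, 1, 0, -1, 3, 24, 35] [164, 135, 106, 99, 72, 38, 29, 21, 34, 44, 74, 88]
206 [42, 39, 37, 36, 24, 7, 4, -1, 1, 10, 26, 36] [108, 98, 95, 89, 68, 35, 28, 28, 30, 48, 77, 92]
207 [37, 36, 36, 36, 31, 14, 3, 1, 10, 22, 34, 36] [92, 92, 94, 92, 76, 52, 27, 39, 42, 64, 84, 92]
208 [40, 38, 36, 38, 31, 21, 5, 9, 26, 34, 35, 36] [97, 89, 93, 93, 89, 80, 68, 65, 80, 88, 90, 89]
209 [41, 37, 37, 36, 33, 16, 4, 13, 28, 36, 35, 36] [100, 95, 92, 92, 91, 86, 84, 85, 90, 93, 91, 88]
210 [40, 36, 38, 33, 31, 13, 9, 22, 32, 33, 28, 22] [103, 92, 90, 90, 90, 82, 85, 88, 92, 84, 77, 65]
211 [46, 37, 39, 35, 29, 12, 8, 22, 27, 16, 10, 6] [106, 91, 95, 90, 86, 78, 71, 80, 76, 59, 50, 44]
212 [54, 41, 35, 33, 23, 7, 6, 6, 7, 2, 0, 0] [136, 100, 89, 88, 80, 73, 62, 50, 45, 37, 40, 34]
213 [55, 38, 34, 25, 14, 5, 3, 0, 3, 1, 0, 0] [138, 98, 92, 78, 72, 73, 60, 40, 33, 38, 40, 39]
214 [51, 27, 14, 5, 3, 4, 3, 1, 1, 0, -1, 2] [138, 98, 71, 58, 66, 76, 56, 41, 31, 32, 39, 43]
215 [17, 9, 0, 1, 2, 0, 2, 0, 0, 4, -2, 0] [72, 51, 53, 61, 70, 77, 66, 36, 37, 36, 36, 60]
216 [2, 0, 0, 1, 1, 6, 1, 0, 3, 1, 0, 1] [55, 39, 30, 47, 67, 83, 67, 45, 47, 46, 61, 69]
217 [1, 0, -1, 1, 0, 5, 5, 2, 2, 3, 2, 0] [54, 46, 38, 41, 74, 140, 143, 86, 73, 74, 69, 67]
218 [1, 1, -1, 0, 0, 4, 6, 3, 1, 2, 1, 1] [57, 57, 60, 63, 82, 151, 162, 119, 80, 75, 59, 60]
219 [1, 2, 2, 0, 0, 4, 5, 3, 2, 3, 1, 2] [67, 70, 72, 73, 78, 120, 161, 143, 96, 71, 62, 52]
220 [0, 1, 3, 0, -1, 1, 6, 5, 2, 1, 1, 0] [57, 71, 76, 71, 69, 83, 141, 147, 103, 70, 64, 56]
221 [0, 0, 1, -1, 0, -1, 3, 4, 3, 1, 0, 2] [58, 66, 69, 67, 68, 71, 107, 146, 121, 71, 57, 51]
[[408.87, 215.81], [409.06, 214.91], [409.25, 214.01], [409.63, 212.2], [410.02, 210.37]]
```

The plunger lines up with the band's top in the scene view: the tip is at about (408.9,215.8) and the band crown at about (409,217). I'll press down.

Call:
servo_tool(
  increments=[
    [[0.2,0,0,0,1.4],[0.2,0,0,0,1.4],[0.2,0,0,0,1.4],[0.1,0,0,0,1.4],[0,0,0,0,1.4],[0,0,0,0,1.4]],
  ],
)

```text
clock: 21.15
position: [0.4567, -0.2992, 0.1655]
ee_rot: [0.697, 0.117, 0.697, -0.117]
ft_force: [0.1, -0.3, -0.7]
opening: 0.017
```

```bash
python3 s.py 18
python3 - <<'E'
from h import *
P=[];F=[]
for i in range(4): manip.read_camera('top');o=manip.get_obs();P.append(o['position']);F.append(o['ft_force'])
print(np.round(P,4),np.round(F,2))
s=cv2.imread('pics/scene18.png');cv2.imwrite('pics/s18d.png',cv2.resize(s[190:230,385:425],None,fx=14,fy=14,interpolation=cv2.INTER_CUBIC))
E
```

```text
21.15 [ 0.4567 -0.2992  0.1655] [ 0.1  -0.33 -0.7 ] 0.017021619660766527 [[0.0003, 0.3271, 0.945], [-0.0004, 0.945, -0.3271], [-1.0, -0.0002, 0.0004]]
tip est [ 0.4559 -0.2983  0.0711] dy,dz cm 0.027059398926114583 -0.019521074827158987 tip above crown -0.003840706160753965
scene [[408.4, 217.8], [408.6, 216.8]]
348 167
top [[426.3, 300.1], [426.5, 299.9]]
366 250
[[ 0.4567 -0.2992  0.1655]
 [ 0.4567 -0.2992  0.1654]
 [ 0.4567 -0.2992  0.1654]
 [ 0.4567 -0.2992  0.1654]] [[ 0.8  -0.99  0.09]
 [ 0.33  0.56 -0.57]
 [ 0.67  0.06 -0.19]
 [ 0.53 -0.5  -0.34]]
```

View pics/s18d.png

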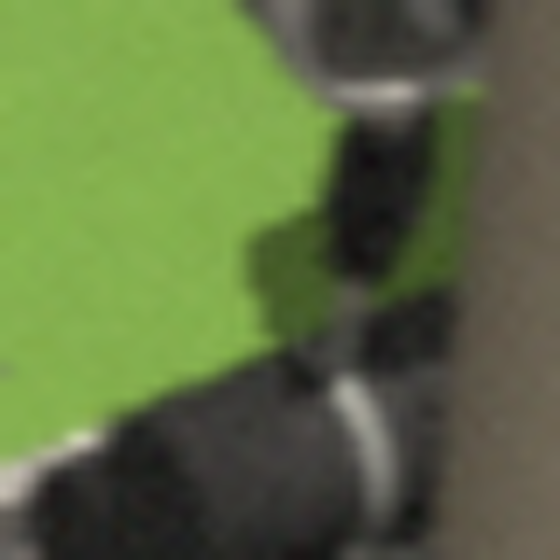

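Call:
servo_tool(
  increments=[
    [[0.1,0,0,0,1.4],[0.08,0,0,0,1.4],[0,0,0,0,1.4],[0,0,0,0,1.4],[0,0,0,0,1.4]],
  ],
)

```text
clock: 21.95
position: [0.4566, -0.2992, 0.1636]
ee_rot: [0.697, 0.117, 0.697, -0.117]
ft_force: [0.7, -0.0, -0.1]
opening: 0.0172
```

```bash
python3 s.py 19
python3 - <<'E'
from h import *
P=[];F=[]
for i in range(16): manip.read_camera('top');o=manip.get_obs();P.append(o['position']);F.append(o['ft_force'])
print(np.round(P[::5],4),np.mean(F,0),np.std(F,0))
s=cv2.imread('pics/scene19.png');cv2.imwrite('pics/s19d.png',cv2.resize(s[190:230,385:425],None,fx=14,fy=14,interpolation=cv2.INTER_CUBIC))
cap('wrist','w19')
E
```

```text
21.95 [ 0.4566 -0.2992  0.1636] [ 0.68 -0.   -0.14] 0.01724336042458185 [[0.0002, 0.3271, 0.945], [-0.0002, 0.945, -0.3271], [-1.0, -0.0002, 0.0002]]
tip est [ 0.4558 -0.2982  0.0692] dy,dz cm 0.023667654751778844 -0.007536184343785227 tip above crown -0.005744407524272618
scene [[408.3, 218.4], [408.6, 216.8]]
348 167
top [[426.1, 300.3], [426.5, 299.9]]
366 250
[[ 0.4566 -0.2992  0.1636]
 [ 0.4566 -0.2992  0.1636]
 [ 0.4566 -0.2991  0.1635]
 [ 0.4566 -0.2991  0.1635]] [ 0.68682328 -0.52381565  0.14726725] [0.4733033  0.42492706 0.40391351]
```

View pics/s19d.png

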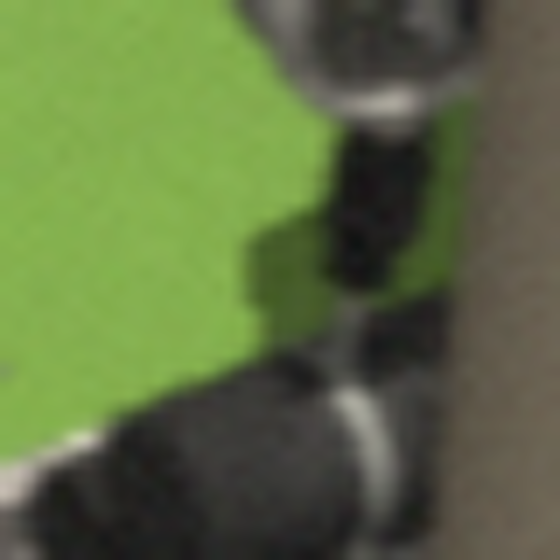

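View pics/w19.png

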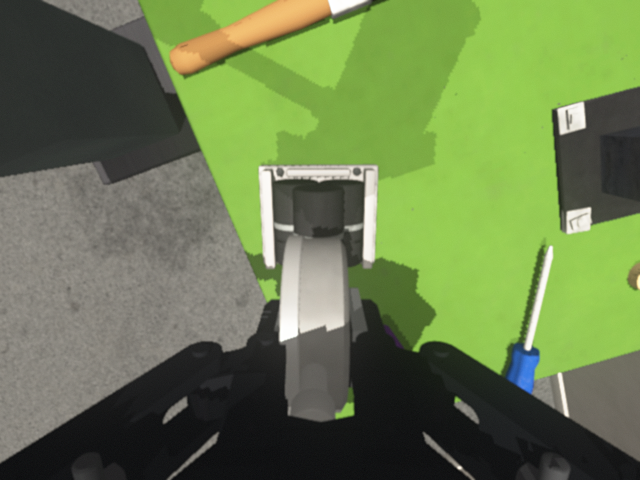

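View pics/scene19.png

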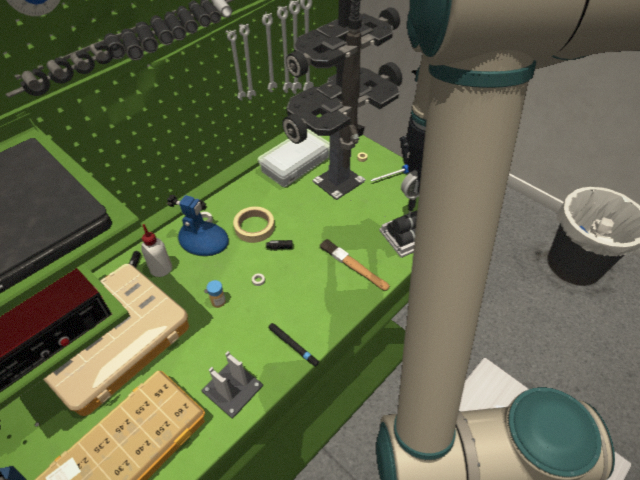

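The plunger stands on the band, pressed in about 5.8 mm by height. The force rose by about 2.1–2.4 N, against 2.0 N expected at half-way. The stack is undisturbed and nothing else has moved, so I'll hand in.

```bash
python3 -c "
from cell import manip
print(manip.sign_off())"
```

```text
the job is handed in; nothing more can be done
None
```

I laid the loose black sleeve in the gap on the two lower sleeves, parallel to them, and let go of it. I then lifted the gauge straight off its fork and set its plunger upright on the bright band at the crown. The job was handed in at about 23 s of the 58 s allowed, with the gauge still held there. No verdict was reported.

Last checks before handing in:
- **Position:** the estimated plunger tip is within about 0.3 mm of the band's centre at the crown. The scene and wrist views disagreed by about 0.5–1 mm on where the tip and band lie, inside the band's ±2 mm along the sleeve, so I aimed between them.
- **Plunger depth:** by height it is pressed in about 5.7 mm. The force rise of roughly 2.1–2.4 N suggests 6.5–8 mm, but that reading is noisy (about 0.4 N). I took the height as the better measure.
- **Stack and bench:** the stack looked undisturbed. Nothing else in the scene view had moved. The arm hid the purple look-alike in that last view, and I never moved near it.

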